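# Fill the cell tray from the sloping charger

### The job

Take the three fat battery cells out of the sloping charger, one by one, and drop one into each empty pocket of the cell tray, button end up and right down on the pocket's floor, letting go only once the cell's foot is inside its pocket. Leave the slim cell in the charger and the cells already in the tray where they are, and do not disturb the spray can, tape roll or screwdriver.

Things in the scene. Friction and masses are not known exactly. Their poses are not given: they have to be found in the camera images.
- charger: Sloping battery charger, fixed. Black block 60 (up the slope) x 200 (y) x 40 thick, top face 32 degrees off level, facing up and to -x, on a grey housing that rises 60 at the back (+x). Origin on the bench under the block, z up. Four round bays, 36.5 bore, 34 deep, in a row at y = -66, -22, 22, 66; bay axes rise along (-0.530, 0, 0.848); mouth centres at x = -21.2, z = 57.9.
- bay1 (a point): Centre of the mouth of the charger bay at y = -22 mm. Every bay holds a cell that leans 32 degrees with it; a fat one sticks out 36 mm along the axis. Between neighbours in the row only 12 mm is free; up and down the slope beside each cell nothing stands above the face. Axes as the charger's.
- tray: Cell tray, fixed black block 120 (x) x 140 (y) x 36 high. Origin: centre of its underside, z up. Six round pockets, 38 bore, 32 deep (floor 4 above the bench), at x = -32, 32 and y = -44, 0, 44. Three already hold a fat cell, the other three (which vary) are empty. Seated cells stick out 38 above the tray; free gap between cells 32 along x, 12 along y.
- cell_a: Fat battery cell: plain mauve-grey cylinder, diameter 32, length 70 (the last 3 mm is a steel button of diameter 13), about 145 g. Origin: centre of its flat foot; z runs along its axis towards the button end. Starts in one of the four charger bays, which one varies; to be moved to an empty tray pocket.
- cell_b: Fat battery cell: plain mauve-grey cylinder, diameter 32, length 70 (the last 3 mm is a steel button of diameter 13), about 145 g. Origin: centre of its flat foot; z runs along its axis towards the button end. Starts in one of the four charger bays, which one varies; to be moved to an empty tray pocket.
- cell_c: Fat battery cell: plain mauve-grey cylinder, diameter 32, length 70 (the last 3 mm is a steel button of diameter 13), about 145 g. Origin: centre of its flat foot; z runs along its axis towards the button end. Starts in one of the four charger bays, which one varies; to be moved to an empty tray pocket.
- slim_cell: Slim battery cell of the same look, diameter 26, length 66: it stands in one of the four charger bays and must stay there. Origin: centre of its foot, z along its axis to the button end.
- tray_cell0: Fat battery cell: plain mauve-grey cylinder, diameter 32, length 70 (the last 3 mm is a steel button of diameter 13), about 145 g. Origin: centre of its flat foot; z runs along its axis towards the button end. It already stands in a tray pocket and must stay there.
- tray_cell1: Fat battery cell: plain mauve-grey cylinder, diameter 32, length 70 (the last 3 mm is a steel button of diameter 13), about 145 g. Origin: centre of its flat foot; z runs along its axis towards the button end. It already stands in a tray pocket and must stay there.
- tray_cell2: Fat battery cell: plain mauve-grey cylinder, diameter 32, length 70 (the last 3 mm is a steel button of diameter 13), about 145 g. Origin: centre of its flat foot; z runs along its axis towards the button end. It already stands in a tray pocket and must stay there.
- liner0: White paper ring with a steel contact, flat (0.6 mm) on the floor of an empty tray pocket, fixed, does not obstruct. Origin: the centre of that pocket's floor, z up.
- liner1: White paper ring with a steel contact, flat (0.6 mm) on the floor of an empty tray pocket, fixed, does not obstruct. Origin: the centre of that pocket's floor, z up.
- liner2: White paper ring with a steel contact, flat (0.6 mm) on the floor of an empty tray pocket, fixed, does not obstruct. Origin: the centre of that pocket's floor, z up.
- spray_can: Bystander: upright white spray can with a grey band and black cap, diameter 60, height 165, stands loose in the gap between charger and tray. Origin: centre of its foot.
- tape_roll: Bystander: brown roll of tape lying flat, outer diameter 100, hole 72, height 45, loose, near the robot. Origin: centre of its underside.
- screwdriver: Bystander: screwdriver 160 long lying crosswise (about along y) on the far side of the bench, loose, under 35 mm high. Origin: under its middle.
Mind the look-alikes: they are no part of the job. Leave any green or purple look-alike of the cell_b alone. What is shaped like the cell_a but pink is not meant.

How it is judged:
At the end, for the whole second after the job is handed in: Each of the three pockets that were empty holds one of the three fat cells, button up: foot within 7 mm of the pocket's centre and less than 4 mm above its floor, axis within 0.2 rad of vertical, at rest; the slim cell and the cells already in the tray are within 20 mm of where they were (((horizontal distance between cell_a and liner0 below 0.007 m and z of cell_a in the frame of liner0 below 0.004 m and angle between cell_a's own z axis and vertical below 0.2 rad) or (horizontal distance between cell_b and liner0 below 0.007 m and z of cell_b in the frame of liner0 below 0.004 m and angle between cell_b's own z axis and vertical below 0.2 rad) or (horizontal distance between cell_c and liner0 below 0.007 m and z of cell_c in the frame of liner0 below 0.004 m and angle between cell_c's own z axis and vertical below 0.2 rad)) and ((horizontal distance between cell_a and liner1 below 0.007 m and z of cell_a in the frame of liner1 below 0.004 m and angle between cell_a's own z axis and vertical below 0.2 rad) or (horizontal distance between cell_b and liner1 below 0.007 m and z of cell_b in the frame of liner1 below 0.004 m and angle between cell_b's own z axis and vertical below 0.2 rad) or (horizontal distance between cell_c and liner1 below 0.007 m and z of cell_c in the frame of liner1 below 0.004 m and angle between cell_c's own z axis and vertical below 0.2 rad)) and ((horizontal distance between cell_a and liner2 below 0.007 m and z of cell_a in the frame of liner2 below 0.004 m and angle between cell_a's own z axis and vertical below 0.2 rad) or (horizontal distance between cell_b and liner2 below 0.007 m and z of cell_b in the frame of liner2 below 0.004 m and angle between cell_b's own z axis and vertical below 0.2 rad) or (horizontal distance between cell_c and liner2 below 0.007 m and z of cell_c in the frame of liner2 below 0.004 m and angle between cell_c's own z axis and vertical below 0.2 rad)) and linear speed of each of cell_a, cell_b, cell_c below 0.02 m/s and distance of each of tray_cell0, tray_cell1, tray_cell2, slim_cell from where it was at the start of the episode below 0.02 m); the robot touches nothing.
It fails at once if a fat cell falls freely from well above a pocket (more than about 40 mm) ((linear speed of cell_a above 0.9 m/s and contact force between cell_a and the fingers below 0.05 N) or (linear speed of cell_b above 0.9 m/s and contact force between cell_b and the fingers below 0.05 N) or (linear speed of cell_c above 0.9 m/s and contact force between cell_c and the fingers below 0.05 N)).
It fails at once if the slim cell, or a cell that was already in the tray, is taken out or shifted by more than 20 mm (distance of any of tray_cell0, tray_cell1, tray_cell2, slim_cell from where it was at the start of the episode above 0.02 m).
It fails at once if the spray can, tape roll or screwdriver is pushed more than 20 mm or the can is tipped (distance of any of spray_can, tape_roll, screwdriver from where it was at the start of the episode above 0.02 m or angle between spray_can's own z axis and vertical above 0.3 rad).
It also fails if it takes over 72 s, if anything falls off the work surface, if the arm or the gripper's body presses on something with over 40 N, if the wrist force passes 120 N, or if a joint passes its speed limit or range.

### The arm

A 7-joint arm with a two-finger parallel gripper is mounted at the origin on the work surface. World frame = base frame: x ahead of the robot, y to its left, z up, the work surface at z = 0. Lengths are in m, angles in rad, forces in N, time in s.
With the tool pointing down it reaches from about 0.425 to 0.925 m from the base axis. Payload 6.8 kg.
Tool frame: the origin (TCP) lies on the mounting face of the last link; the fingertips stand 173 mm ahead of it and the grasp point (between the pads) lies 155 mm ahead of it; z points along the fingers, y is the line along which they close (so a half turn about z gives the same grasp; the last joint's range is limited). The gripper opens to 85 mm and grips with 20 to 120 N. Pads are 22 mm wide; open, the fingers measure 114 mm over their backs; the gripper's body (76 mm by 85 mm) begins 54 mm behind the grasp point. The pads swing forward as they close: fully open they stand 13 mm farther back than shut.
Start: joints at [1.041, 0.477, 0.022, 1.555, -0.011, 1.109, -0.083], TCP at [0.276, -0.616, 0.405] pointing down, gripper open.
Joint ranges: [-2.96, 2.96], [-0.34, 2.1], [-1.41, 1.46], [0.24, 2.44], [-1.37, 4.51], [0.17, 1.92], [-2.96, 2.96]. Speed limits (rad/s): [2.39, 2.39, 3.14, 3.14, 3.14, 3.14, 3.14].

### API

Orientations are given as a rotation vector (axis times angle).
In Python, from bench import r gives the robot as it stands.
- The arm moves only by the tool arm_command, never from a script. Its argument "plan" is a list of rows, each an object of numbers: "claw": the closure, from 0 (fully open) to 1 (shut); "tx", "ty", "tz": the shift along the tool's x, y, z in m; "ax", "ay", "az": the turn, a rotation vector about the tool's x, y, z in degrees. A call has exactly 10 rows; each row shifts and turns the commanded pose from where the row before left it, along the tool's axes as they then stand; what a row does not reach is not made up. A row lasts 1/12 s, in which the tool goes at most 41.7 mm and 7.16 degrees, less where a joint would pass 70% of its speed; a pose out of reach is approached as far as the arm can. A call is refused whole if a number of a shift passes 0.0417 or a number of a turn 7.16, either way. A call with a gripper value outside its range is refused whole. The fingers move at their own pace and stop on an object; "squeeze" is the grip in N (left out, the last holds). Time passes only in rows, so rows that do not move let the fingers close, or fill a call up. It gives the time, the measured TCP pose, the force, the opening and the grip force at its end, in the units of the state.
- r.get_obs(): the state, without advancing time (a new reading comes with each control period).
- r.grab_frame(name): name is "scene" or "side" or "wrist"; returns the picture (480x640x3 uint8, red, green, blue); there is no depth.
- r.camera_model(name): a dict with "fx", "fy", "cx", "cy" (pixels), "position" and "orientation" of the camera in the world; the wrist camera has in their place "tool_from_camera" (4x4, takes a point from camera to tool coordinates, whose origin is the TCP and whose axes are the flange's). Camera axes: x right, y up, looking along -z (the intrinsics and any distortion apply to the point x, -y, -z); pixel columns grow to the right and rows downward; lengths in m; the calibration is good to about 2 mm. A picture is of the moment at which its call begins: read the wrist's pose just before it. camera_model takes no time and is no camera call.
- r.hand_in(): hands the job in; it is judged then, once.
Trained networks look in the newest picture that a camera, given by its name, has taken for a name from the list of things; names that differ only in an ending like _2 or _b are one class to them, and where a whole thing is asked for, a point or a joint stands for the part that bears it (a point fixed in the world has none). Each returns a list of dicts, best first, with "confidence" (0 to 1); they miss things now and then, are a little off and sometimes report something else, mostly with a low value. They report only what shows in the picture. A call takes as long as a camera call. They do not tell look-alikes from the thing itself.
- r.boxes_of(target, camera): "location" ([x, y, z] in m, in the coordinates of the camera as it stood for that picture, good to about 4 mm: the middle of the surface that is visible of it).
- r.tip_of(target, camera): "location" ([x, y, z] in m, in the coordinates of the camera as it stood for that picture, good to about 4 mm: a listed point, or the origin of a listed thing).
The state is a dict: "clock": time; "joints": joint angles; "qvel": joint speeds; "tau": joint torques, N m; "tcp_pos": TCP position; "orientation": TCP orientation; "contact_force": force on the tool from outside, world axes, zero at the start; "moment": the same for the moment, N m; "grip_width": finger opening in m; "gripper_force": force on a finger pad.
Only numpy, scipy, OpenCV 4.12 (cv2) and the standard library are available. Lean on these libraries where they do the work, as an engineer would, in place of code of your own. Each camera call takes 0.05 s, during which the arm holds its last target. There are 200 camera calls.

## Working session

There is one attempt and no reset: what is moved stays moved. The work goes in short steps, Python scripts to look and compute and a tool call to move; the robot and the scene stay as the last step left them, time stands still between calls to the robot, and variables do not carry over. Pictures are saved under pics/ and viewed, at most 10 in all, crops included, and the job is handed in when it is done.

Besides the shell and the picture viewer there is one more tool, called after ">>>" by a JSON object that holds its "api" and its "payload". arm_command: Moves the arm, as the interface text tells. Its arguments: {"type":"object","properties":{"plan":{"type":"array","items":{"type":"object","properties":{"claw":{"type":"number"},"tx":{"type":"number"},"ty":{"type":"number"},"tz":{"type":"number"},"ax":{"type":"number"},"ay":{"type":"number"},"az":{"type":"number"}}}},"squeeze":{"type":"number"}},"required":["plan"]}

```bash
ls; mkdir -p pics; cat > h.py <<'E'
import numpy as np,cv2
from scipy.spatial.transform import Rotation as R
from bench import r
def T(p,o):
    M=np.eye(4);o=np.array(o,float);M[:3,3]=p
    M[:3,:3]=o if o.shape==(3,3) else R.from_rotvec(o).as_matrix() if o.shape==(3,) else R.from_quat(o).as_matrix()
    return M
def cam(n):
    m=r.camera_model(n)
    if n=='wrist':
        s=r.get_obs();return T(s['tcp_pos'],s['orientation'])@np.array(m['tool_from_camera'])
    return T(m['position'],m['orientation'])
def find(n,names,fn='tip_of'):
    C=cam(n)
    for k in names:
        for d in getattr(r,fn)(k,n): print(n,fn,k,round(d['confidence'],2),np.round((C@np.r_[d['location'],1])[:3],4))
def snap(n,f):
    im=r.grab_frame(n);cv2.imwrite('pics/'+f,np.ascontiguousarray(im[...,::-1]));return im
E
python3 - <<'E'
from h import *
print(r.get_obs());
for n in('scene','side','wrist'): print(r.camera_model(n))
for n in('scene','side'):
    snap(n,n+'0.png')
    find(n,['charger','bay1','tray','cell_a','slim_cell','liner0','spray_can','tape_roll','screwdriver'])
E
```

```text
pics
{'clock': 0.0, 'joints': array([ 1.04088188,  0.47776257,  0.02235868,  1.55645443, -0.01148406,
        1.10926623, -0.08307816]), 'qvel': array([ 0.00051915,  0.00023968, -0.00101123,  0.00169231,  0.00023611,
       -0.00125017, -0.00116584]), 'tau': array([ 9.62567938e-04, -5.96445358e+01,  1.60801359e+00, -2.81191564e+01,
        1.23517096e-02,  9.41959064e-03,  1.83351702e-06]), 'tcp_pos': array([ 0.27623948, -0.6155844 ,  0.40374971]), 'orientation': array([-3.0703208e+00, -6.5738233e-01,  8.1108982e-04]), 'contact_force': array([ 0.14350438, -0.10475545, -0.22002307]), 'moment': array([-0.00091812, -0.03647171, -0.01436859]), 'gripper_force': 0.0, 'grip_width': 0.08522658929021701}
{'fx': 455.06161466956013, 'fy': 455.06161466956013, 'cx': 313.64983090851547, 'cy': 242.87110943128195, 'position': array([ 1.11649012, -0.19009568,  0.86151179]), 'orientation': array([0.5387492 , 0.39102276, 1.18859908])}
{'fx': 598.3245324847638, 'fy': 598.3245324847638, 'cx': 319.6335955661859, 'cy': 244.24947562538108, 'position': array([0.23049425, 0.56614472, 0.88708343]), 'orientatio
[... 1520 characters left out ...]
00e-04]
side tip_of bay1 0.68 [0.5362 0.211  0.0576]
side tip_of tray 0.62 [ 0.5114 -0.2163 -0.0046]
side tip_of cell_a 0.93 [0.5452 0.2168 0.0264]
side tip_of cell_a 0.91 [0.7443 0.2679 0.013 ]
side tip_of cell_a 0.76 [0.7726 0.3129 0.0153]
side tip_of cell_a 0.66 [0.5272 0.297  0.0264]
side tip_of cell_a 0.55 [0.5616 0.171  0.0237]
side tip_of cell_a 0.46 [ 0.6694 -0.106   0.0123]
side tip_of spray_can 0.57 [ 0.601   0.0439 -0.0007]
side tip_of tape_roll 0.85 [ 0.3734  0.0117 -0.0035]
side tip_of tape_roll 0.61 [0.5406 0.2366 0.0011]
side tip_of tape_roll 0.61 [ 0.4663 -0.2505 -0.0018]
side tip_of screwdriver 0.72 [ 0.739   0.0366 -0.002 ]
side tip_of screwdriver 0.5 [0.5487 0.2197 0.0285]
```

View pics/scene0.png

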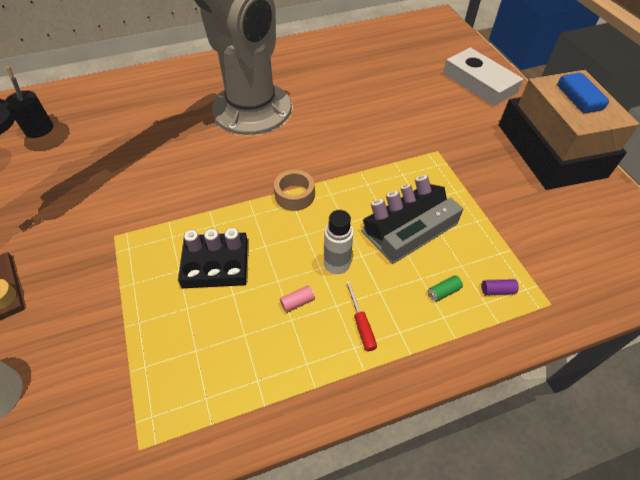

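View pics/side0.png

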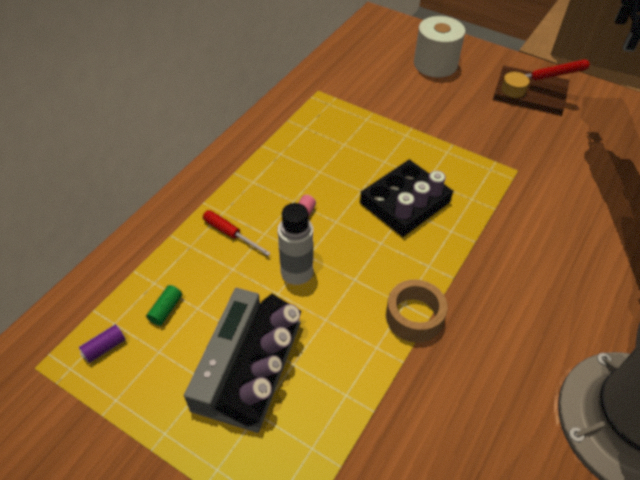

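The slim cell sits in the bay at local y=+22, where the scene camera reports (0.537, 0.254). The scene picture shows the tray's three seated cells in its row nearer the robot, rows ~240 px. The three empty pockets with white liners are at about (194,273), (214,272) and (234,271). The pink, green and purple look-alikes lie on the mat. First I'll look from above the tray.

```bash
cat >> h.py <<'E'
from scipy.linalg import logm,expm
def mk(p,y,z):
    z=np.array(z,float);z/=np.linalg.norm(z);y=np.array(y,float);y-=z*(y@z);y/=np.linalg.norm(y)
    return T(p,np.c_[np.cross(y,z),y,z])
def plan(Tt,N,T0=None,show=True):
    """N equal rows of body motion leading from T0 (now) to Tt"""
    s=r.get_obs()
    if T0 is None: T0=T(s['tcp_pos'],s['orientation'])
    D=np.linalg.inv(T0)@Tt
    E=np.real(expm(logm(D)/N)); t=np.round(E[:3,3],4); a=np.round(np.degrees(R.from_matrix(E[:3,:3]).as_rotvec()),2)
    if show: print(N,'rows t',t,'a',a)
    return Tt
def grasp(g,y,z): # TCP pose for a grasp point
    z=np.array(z,float)/np.linalg.norm(z); return mk(np.array(g)-.155*z,y,z)
def yaw(d): d=np.radians(d);return np.array([[np.cos(d),-np.sin(d),0],[np.sin(d),np.cos(d),0],[0,0,1]])
E
python3 - <<'E'
from h import *
plan(mk([.54,-.227,.43],yaw(-17.7)[:,0],[0,0,-1]),20)
E
```

```text
20 rows t [ 0.0239 -0.0037 -0.0013] a [ 0.   -0.   -2.41]
```

>>> {"api": "arm_command", "payload": {"plan": [{"claw": 0, "tx": 0.0239, "ty": -0.0037, "tz": -0.0013, "az": -2.41}, {"claw": 0, "tx": 0.0239, "ty": -0.0037, "tz": -0.0013, "az": -2.41}, {"claw": 0, "tx": 0.0239, "ty": -0.0037, "tz": -0.0013, "az": -2.41}, {"claw": 0, "tx": 0.0239, "ty": -0.0037, "tz": -0.0013, "az": -2.41}, {"claw": 0, "tx": 0.0239, "ty": -0.0037, "tz": -0.0013, "az": -2.41}, {"claw": 0, "tx": 0.0239, "ty": -0.0037, "tz": -0.0013, "az": -2.41}, {"claw": 0, "tx": 0.0239, "ty": -0.0037, "tz": -0.0013, "az": -2.41}, {"claw": 0, "tx": 0.0239, "ty": -0.0037, "tz": -0.0013, "az": -2.41}, {"claw": 0, "tx": 0.0239, "ty": -0.0037, "tz": -0.0013, "az": -2.41}, {"claw": 0, "tx": 0.0239, "ty": -0.0037, "tz": -0.0013, "az": -2.41}]}}

```text
invalid input at $.plan[0]: expected keys claw, tx, ty, tz, ax, ay, az
```

>>> {"api": "arm_command", "payload": {"plan": [{"claw": 0, "tx": 0.0239, "ty": -0.0037, "tz": -0.0013, "az": -2.41}, {"claw": 0, "tx": 0.0239, "ty": -0.0037, "tz": -0.0013, "az": -2.41}, {"claw": 0, "tx": 0.0239, "ty": -0.0037, "tz": -0.0013, "az": -2.41}, {"claw": 0, "tx": 0.0239, "ty": -0.0037, "tz": -0.0013, "az": -2.41}, {"claw": 0, "tx": 0.0239, "ty": -0.0037, "tz": -0.0013, "az": -2.41}, {"claw": 0, "tx": 0.0239, "ty": -0.0037, "tz": -0.0013, "az": -2.41}, {"claw": 0, "tx": 0.0239, "ty": -0.0037, "tz": -0.0013, "az": -2.41}, {"claw": 0, "tx": 0.0239, "ty": -0.0037, "tz": -0.0013, "az": -2.41}, {"claw": 0, "tx": 0.0239, "ty": -0.0037, "tz": -0.0013, "az": -2.41}, {"claw": 0, "tx": 0.0239, "ty": -0.0037, "tz": -0.0013, "az": -2.41}]}}

```text
invalid input at $.plan[0]: expected keys claw, tx, ty, tz, ax, ay, az
```

```bash
python3 - <<'E'
from h import *
s=r.get_obs();print(s['tcp_pos'],np.abs(s['qvel']).max())
snap('wrist','w1.png'); find('wrist',['tray','liner0','tray_cell0'])
C=cam('wrist');print(C.tolist())
E
```

```text
[ 0.27635366 -0.61583888  0.40470242] 0.0014890819294755796
[[0.40950866747697356, 0.8700374198894373, 0.2744768464795577, 0.3465646199912519], [-0.9123062102224073, 0.39047821105512265, 0.12338616405746974, -0.5844751470016394], [0.00017335183722651706, -0.3009346352338329, 0.9536447531789908, 0.3738279454297707], [0.0, 0.0, 0.0, 1.0]]
```

View pics/w1.png

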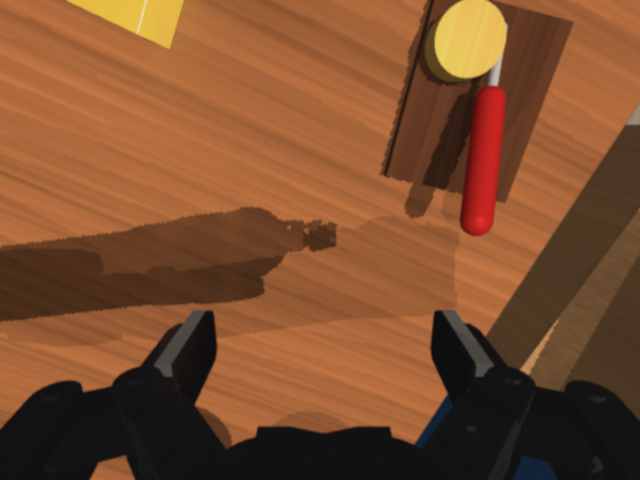

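The calls were refused because every key is required, so the arm hasn't moved. The wrist picture shows the fingers at the bottom, around (200,340) and (450,340). I'll resend with all keys.

>>> {"api": "arm_command", "payload": {"plan": [{"claw": 0, "tx": 0.0239, "ty": -0.0037, "tz": -0.0013, "ax": 0, "ay": 0, "az": -2.41}, {"claw": 0, "tx": 0.0239, "ty": -0.0037, "tz": -0.0013, "ax": 0, "ay": 0, "az": -2.41}, {"claw": 0, "tx": 0.0239, "ty": -0.0037, "tz": -0.0013, "ax": 0, "ay": 0, "az": -2.41}, {"claw": 0, "tx": 0.0239, "ty": -0.0037, "tz": -0.0013, "ax": 0, "ay": 0, "az": -2.41}, {"claw": 0, "tx": 0.0239, "ty": -0.0037, "tz": -0.0013, "ax": 0, "ay": 0, "az": -2.41}, {"claw": 0, "tx": 0.0239, "ty": -0.0037, "tz": -0.0013, "ax": 0, "ay": 0, "az": -2.41}, {"claw": 0, "tx": 0.0239, "ty": -0.0037, "tz": -0.0013, "ax": 0, "ay": 0, "az": -2.41}, {"claw": 0, "tx": 0.0239, "ty": -0.0037, "tz": -0.0013, "ax": 0, "ay": 0, "az": -2.41}, {"claw": 0, "tx": 0.0239, "ty": -0.0037, "tz": -0.0013, "ax": 0, "ay": 0, "az": -2.41}, {"claw": 0, "tx": 0.0239, "ty": -0.0037, "tz": -0.0013, "ax": 0, "ay": 0, "az": -2.41}]}}

```text
clock: 2.03
tcp_pos: [0.4504, -0.4487, 0.4178]
orientation: [2.865, 1.287, 0.0]
contact_force: [0.7, 0.2, 0.2]
grip_width: 0.0853
gripper_force: 0.0
```

>>> {"api": "arm_command", "payload": {"plan": [{"claw": 0, "tx": 0.0239, "ty": -0.0037, "tz": -0.0013, "ax": 0, "ay": 0, "az": -2.41}, {"claw": 0, "tx": 0.0239, "ty": -0.0037, "tz": -0.0013, "ax": 0, "ay": 0, "az": -2.41}, {"claw": 0, "tx": 0.0239, "ty": -0.0037, "tz": -0.0013, "ax": 0, "ay": 0, "az": -2.41}, {"claw": 0, "tx": 0.0239, "ty": -0.0037, "tz": -0.0013, "ax": 0, "ay": 0, "az": -2.41}, {"claw": 0, "tx": 0.0239, "ty": -0.0037, "tz": -0.0013, "ax": 0, "ay": 0, "az": -2.41}, {"claw": 0, "tx": 0.0239, "ty": -0.0037, "tz": -0.0013, "ax": 0, "ay": 0, "az": -2.41}, {"claw": 0, "tx": 0.0239, "ty": -0.0037, "tz": -0.0013, "ax": 0, "ay": 0, "az": -2.41}, {"claw": 0, "tx": 0.0239, "ty": -0.0037, "tz": -0.0013, "ax": 0, "ay": 0, "az": -2.41}, {"claw": 0, "tx": 0.0239, "ty": -0.0037, "tz": -0.0013, "ax": 0, "ay": 0, "az": -2.41}, {"claw": 0, "tx": 0.0239, "ty": -0.0037, "tz": -0.0013, "ax": 0, "ay": 0, "az": -2.41}]}}

```text
clock: 2.87
tcp_pos: [0.5403, -0.2251, 0.4308]
orientation: [2.532, 1.859, 0.0]
contact_force: [0.1, -0.1, 0.5]
grip_width: 0.0852
gripper_force: 0.0
```

```bash
python3 - <<'E'
from h import *
s=r.get_obs();print(s['clock'],s['tcp_pos'],np.abs(s['qvel']).max())
snap('wrist','w2.png'); np.save('w2.npy',cam('wrist')); find('wrist',['tray','liner0','tray_cell0'])
E
```

```text
2.8667 [ 0.54026106 -0.22514045  0.43084817] 0.3018204444744754
wrist tip_of liner0 0.9 [ 0.5554 -0.1767  0.0041]
wrist tip_of liner0 0.59 [ 0.5402 -0.2193  0.0033]
wrist tip_of liner0 0.56 [ 0.5295 -0.2574  0.0057]
wrist tip_of tray_cell0 0.9 [ 0.4922 -0.1585  0.0045]
wrist tip_of tray_cell0 0.86 [ 0.4644 -0.2423  0.0071]
wrist tip_of tray_cell0 0.6 [ 0.4837 -0.2     0.0074]
```

View pics/w2.png

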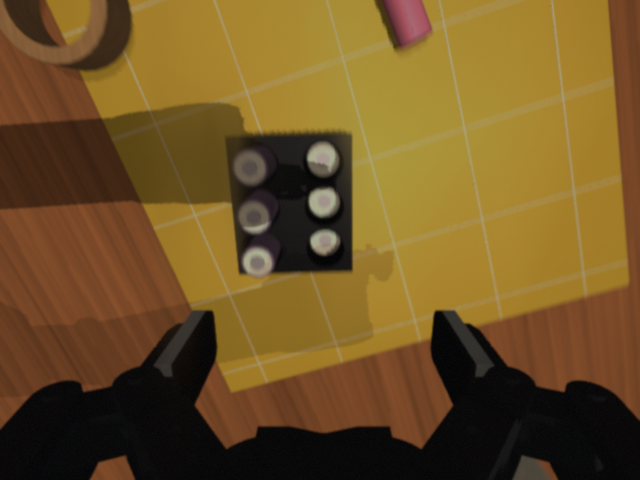

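The blurred picture shows the seated cells on the left, columns ~255, and the liners at (323,160), (323,202) and (325,242). I'll take another picture with the arm at rest.

```bash
python3 - <<'E'
from h import *
import time
snap('wrist','tmp.png');snap('wrist','tmp.png')
s=r.get_obs();print(s['tcp_pos'],np.abs(s['qvel']).max())
C=cam('wrist');np.save('w3.npy',C);im=snap('wrist','w3.png'); find('wrist',['tray','liner0','tray_cell0'])
m=r.camera_model('wrist')
c=cv2.resize(im[110:300,210:380],None,fx=4,fy=4,interpolation=cv2.INTER_CUBIC);c=np.clip(c*1.6,0,255).astype(np.uint8)[:600]
cv2.imwrite('pics/w3c.png',c[...,::-1])
E
```

```text
[ 0.5396057  -0.22780436  0.43065185] 0.010749727066729626
wrist tip_of tray 0.94 [ 0.5088 -0.2216 -0.0015]
wrist tip_of liner0 0.89 [ 0.5374 -0.2291  0.0036]
wrist tip_of liner0 0.82 [ 0.5249 -0.2691  0.0065]
wrist tip_of liner0 0.8 [ 0.5529 -0.187   0.0037]
wrist tip_of tray_cell0 0.96 [ 0.4764 -0.207   0.0065]
wrist tip_of tray_cell0 0.81 [ 0.4631 -0.2544  0.0053]
wrist tip_of tray_cell0 0.78 [ 0.4893 -0.1654  0.0027]
```

View pics/w3c.png

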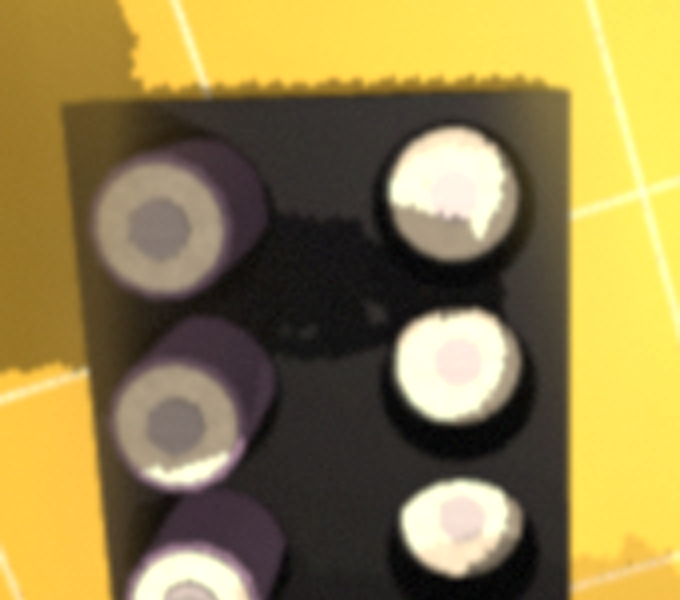

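The crop shows the contact centres at crop (453,193), (459,362) and (463,520), and the cell buttons at (159,230) and (176,424). I'll back-project these.

```bash
cat >> h.py <<'E'
def pix(n,C,uv,z=None):
    m=r.camera_model(n);out=[]
    for u,v in uv:
        d=C[:3,:3]@np.array([(u-m['cx'])/m['fx'],-(v-m['cy'])/m['fy'],-1]);out.append(C[:3,3]+d*(z-C[2,3])/d[2])
    return np.array(out)
E
python3 - <<'E'
from h import *
print({k:v for k,v in r.camera_model('wrist').items() if 'dist' in k})
C=np.load('w3.npy')
f=lambda a:np.array(a)/4-.375+[210,110]
L=pix('wrist',C,f([(453,193),(459,362),(463,520)]),.0046)
B=pix('wrist',C,f([(159,230),(176,424)]),.074)
print(L,B,np.diff(L,axis=0),L[:2]-B)
d=L[0]-L[2];print('tray yaw',np.degrees(np.arctan2(-d[0],d[1])),np.linalg.norm(d))
# look pose over the charger
q=yaw(17)
plan(mk([.56,.235,.45],q[:,0],[0.35,.1,-1]),20)
plan(mk([.53,.22,.45],q[:,0],[0,0,-1]),14)
E
```

```text
{}
[[ 0.55271539 -0.18505746  0.0046    ]
 [ 0.54071569 -0.22796639  0.0046    ]
 [ 0.52828973 -0.27073642  0.0046    ]] [[ 0.49156905 -0.16785984  0.074     ]
 [ 0.47968898 -0.20920147  0.074     ]] [[-0.01199971 -0.04290894  0.        ]
 [-0.01242596 -0.04277003  0.        ]] [[ 0.06114634 -0.01719761 -0.0694    ]
 [ 0.06102671 -0.01876493 -0.0694    ]]
tray yaw -15.911980166363481 0.08909263873484792
20 rows t [ 0.0236  0.0006 -0.0005] a [-0.98  0.29 -1.72]
14 rows t [ 0.0325 -0.0016 -0.0014] a [-0.    0.   -2.48]
```

```bash
cat >> h.py <<'E'
CH=T([.546,.2365,0],yaw(16.8))
def bay(y,h): # point h along the bay axis from the mouth, world; axis
    a=np.array([-.5299,0,.8480]);return (CH@np.r_[np.array([-.0212,y,.0579])+h*a,1])[:3],CH[:3,:3]@a
def at(y,h,back=.155):
    p,a=bay(y,h+back);return mk(p,CH[:3,:3]@[.848,0,.53],-a)
E
python3 - <<'E'
from h import *
t=at(-.01,.28,0);print(t[:3,3]);plan(t,20)
E
```

```text
[0.38655574 0.17791511 0.29534   ]
20 rows t [ 0.02  -0.01   0.005] a [-1.55  0.48 -1.68]
```

>>> {"api": "arm_command", "payload": {"plan": [{"claw": 0, "tx": 0.02, "ty": -0.01, "tz": 0.005, "ax": -1.55, "ay": 0.48, "az": -1.68}, {"claw": 0, "tx": 0.02, "ty": -0.01, "tz": 0.005, "ax": -1.55, "ay": 0.48, "az": -1.68}, {"claw": 0, "tx": 0.02, "ty": -0.01, "tz": 0.005, "ax": -1.55, "ay": 0.48, "az": -1.68}, {"claw": 0, "tx": 0.02, "ty": -0.01, "tz": 0.005, "ax": -1.55, "ay": 0.48, "az": -1.68}, {"claw": 0, "tx": 0.02, "ty": -0.01, "tz": 0.005, "ax": -1.55, "ay": 0.48, "az": -1.68}, {"claw": 0, "tx": 0.02, "ty": -0.01, "tz": 0.005, "ax": -1.55, "ay": 0.48, "az": -1.68}, {"claw": 0, "tx": 0.02, "ty": -0.01, "tz": 0.005, "ax": -1.55, "ay": 0.48, "az": -1.68}, {"claw": 0, "tx": 0.02, "ty": -0.01, "tz": 0.005, "ax": -1.55, "ay": 0.48, "az": -1.68}, {"claw": 0, "tx": 0.02, "ty": -0.01, "tz": 0.005, "ax": -1.55, "ay": 0.48, "az": -1.68}, {"claw": 0, "tx": 0.02, "ty": -0.01, "tz": 0.005, "ax": -1.55, "ay": 0.48, "az": -1.68}]}}

```text
clock: 4.2
tcp_pos: [0.4832, -0.0125, 0.374]
orientation: [2.101, 2.076, 0.339]
contact_force: [0.7, -0.2, -0.4]
grip_width: 0.0855
gripper_force: 0.0
```

>>> {"api": "arm_command", "payload": {"plan": [{"claw": 0, "tx": 0.02, "ty": -0.01, "tz": 0.005, "ax": -1.55, "ay": 0.48, "az": -1.68}, {"claw": 0, "tx": 0.02, "ty": -0.01, "tz": 0.005, "ax": -1.55, "ay": 0.48, "az": -1.68}, {"claw": 0, "tx": 0.02, "ty": -0.01, "tz": 0.005, "ax": -1.55, "ay": 0.48, "az": -1.68}, {"claw": 0, "tx": 0.02, "ty": -0.01, "tz": 0.005, "ax": -1.55, "ay": 0.48, "az": -1.68}, {"claw": 0, "tx": 0.02, "ty": -0.01, "tz": 0.005, "ax": -1.55, "ay": 0.48, "az": -1.68}, {"claw": 0, "tx": 0.02, "ty": -0.01, "tz": 0.005, "ax": -1.55, "ay": 0.48, "az": -1.68}, {"claw": 0, "tx": 0.02, "ty": -0.01, "tz": 0.005, "ax": -1.55, "ay": 0.48, "az": -1.68}, {"claw": 0, "tx": 0.02, "ty": -0.01, "tz": 0.005, "ax": -1.55, "ay": 0.48, "az": -1.68}, {"claw": 0, "tx": 0.02, "ty": -0.01, "tz": 0.005, "ax": -1.55, "ay": 0.48, "az": -1.68}, {"claw": 0, "tx": 0.02, "ty": -0.01, "tz": 0.005, "ax": -1.55, "ay": 0.48, "az": -1.68}]}}

```text
clock: 5.03
tcp_pos: [0.3961, 0.1632, 0.3024]
orientation: [1.672, 2.19, 0.604]
contact_force: [1.2, 0.2, 0.2]
grip_width: 0.0851
gripper_force: 0.0
```

```bash
python3 - <<'E'
from h import *
for i in range(3): snap('wrist','tmp.png')
s=r.get_obs();print(s['clock'],s['tcp_pos'],s['joints'],np.abs(s['qvel']).max())
C=cam('wrist');np.save('w4.npy',C);im=snap('wrist','w4.png'); find('wrist',['charger','bay1','cell_a','slim_cell'])
E
```

```text
5.1833 [0.39617723 0.16305899 0.3024476 ] [-0.3138525   0.15764893 -0.30054355  2.3782513   1.13491774  0.2332463
 -1.39931329] 0.07778424862616014
wrist tip_of charger 0.87 [0.5501 0.2395 0.0007]
wrist tip_of cell_a 0.96 [0.5332 0.2957 0.0242]
wrist tip_of cell_a 0.85 [0.7421 0.2601 0.0183]
wrist tip_of cell_a 0.72 [0.7695 0.3103 0.0128]
wrist tip_of cell_a 0.64 [0.5517 0.2088 0.0319]
wrist tip_of cell_a 0.61 [0.5636 0.1709 0.0251]
wrist tip_of slim_cell 0.68 [0.5417 0.2548 0.0276]
```

View pics/w4.png

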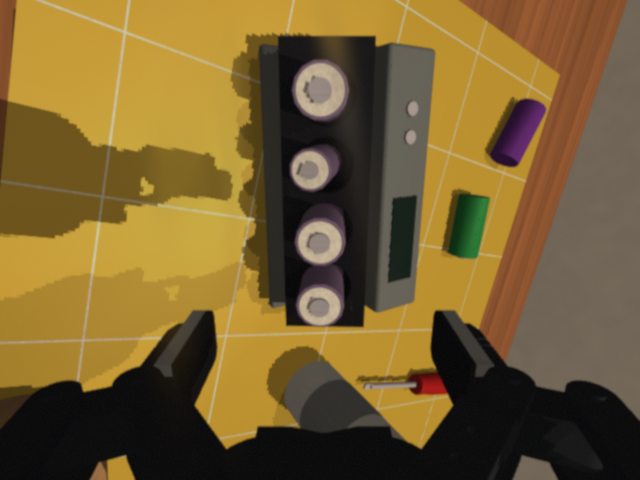

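The picture shows the cells in a column. From the bottom they are fat (319,306), fat (319,241), slim (312,170) and fat (320,90). The arm stopped about 20 mm short here because joint 4 is near its limit. I'll fit the charger pose from the cell discs.

```bash
cat >fit.py <<'E'
from h import *
import sys,h
from scipy.optimize import least_squares
im=cv2.imread('pics/w4.png');C=np.load('w4.npy')
hsv=cv2.cvtColor(im,cv2.COLOR_BGR2HSV)
m=((hsv[...,2]>120)&(hsv[...,1]<75)).astype(np.uint8);m[:,:280]=0;m[:,360:]=0;m[335:]=0
m=cv2.morphologyEx(m,cv2.MORPH_CLOSE,np.ones((9,9)))
cs=[c for c in cv2.findContours(m,0,2)[0] if cv2.contourArea(c)>300]
el=sorted([cv2.fitEllipse(cv2.convexHull(c)) for c in cs],key=lambda e:-e[0][1])
for e in el: print(np.round(e[0],1),np.round(e[1],1))
uv=np.array([e[0] for e in el]);cm=r.camera_model('wrist');Ci=np.linalg.inv(C)
def proj(P):
    q=(Ci@np.r_[P,1])[:3];return np.array([cm['cx']+cm['fx']*q[0]/-q[2],cm['cy']-cm['fy']*q[1]/-q[2]])
ys=[-.066,-.022,.022,.066]
def res(p,full=False):
    h.CH=T([p[0],p[1],0],yaw(p[2]))
    return np.concatenate([proj(bay(y,.033 if i!=2 else .029)[0])-uv[i] for i,y in enumerate(ys) if full or i!=2])
s=least_squares(res,[.546,.2365,16.8],x_scale=[.01,.01,1]);print(s.x,np.round(res(s.x,True),1))
E
python3 fit.py
```

```text
[319.4 306. ] [39.  42.5]
[319.5 241.9] [43.2 45.2]
[309.8 169.7] [37.4 38.9]
[319.9  89.3] [50.7 55. ]
[ 0.54628245  0.23575898 15.03497038] [ 0.1  0.3  0.1  0.2 10.2 -0.3  0.  -0.4]
```

```bash
sed -i 's/^CH=.*/CH=T([.5463,.2358,0],yaw(15.03))/' h.py; python3 - <<'E'
from h import *
a=plan(at(-.066,.07),10);print(a[:3,3]); b=plan(at(-.066,.024),5,a);print(b[:3,3])
E
```

```text
10 rows t [-0.0033 -0.0009  0.0058] a [-0.13 -0.01 -0.  ]
[0.42779193 0.13564152 0.2487    ]
5 rows t [-0.     -0.      0.0092] a [-0. -0.  0.]
[0.45133346 0.14196266 0.209692  ]
```

>>> {"api": "arm_command", "payload": {"plan": [{"claw": 0, "tx": -0.0055, "ty": -0.0015, "tz": 0.0097, "ax": -0.22, "ay": 0, "az": 0}, {"claw": 0, "tx": -0.0055, "ty": -0.0015, "tz": 0.0097, "ax": -0.22, "ay": 0, "az": 0}, {"claw": 0, "tx": -0.0055, "ty": -0.0015, "tz": 0.0097, "ax": -0.22, "ay": 0, "az": 0}, {"claw": 0, "tx": -0.0055, "ty": -0.0015, "tz": 0.0097, "ax": -0.22, "ay": 0, "az": 0}, {"claw": 0, "tx": -0.0055, "ty": -0.0015, "tz": 0.0097, "ax": -0.22, "ay": 0, "az": 0}, {"claw": 0, "tx": -0.0055, "ty": -0.0015, "tz": 0.0097, "ax": -0.22, "ay": 0, "az": 0}, {"claw": 0, "tx": 0, "ty": 0, "tz": 0, "ax": 0, "ay": 0, "az": 0}, {"claw": 0, "tx": 0, "ty": 0, "tz": 0, "ax": 0, "ay": 0, "az": 0}, {"claw": 0, "tx": 0, "ty": 0, "tz": 0, "ax": 0, "ay": 0, "az": 0}, {"claw": 0, "tx": 0, "ty": 0, "tz": 0, "ax": 0, "ay": 0, "az": 0}]}}

```text
clock: 6.27
tcp_pos: [0.4269, 0.1368, 0.2488]
orientation: [1.662, 2.174, 0.626]
contact_force: [-0.2, -0.0, -0.2]
grip_width: 0.0854
gripper_force: 0.0
```

```bash
python3 - <<'E'
from h import *
s=r.get_obs();print(s['joints'],s['clock']);plan(at(-.066,.07),1); plan(at(-.066,.024),5)
snap('wrist','w5.png')
E
```

```text
[-0.17026871  0.31522982 -0.35765192  2.38032244  1.95525825  0.23800211
 -2.11828119] 6.2667
1 rows t [-0.0013  0.0004  0.0003] a [ 0.02 -0.21  0.1 ]
5 rows t [-0.0003  0.0001  0.0093] a [ 0.   -0.04  0.02]
```

View pics/w5.png

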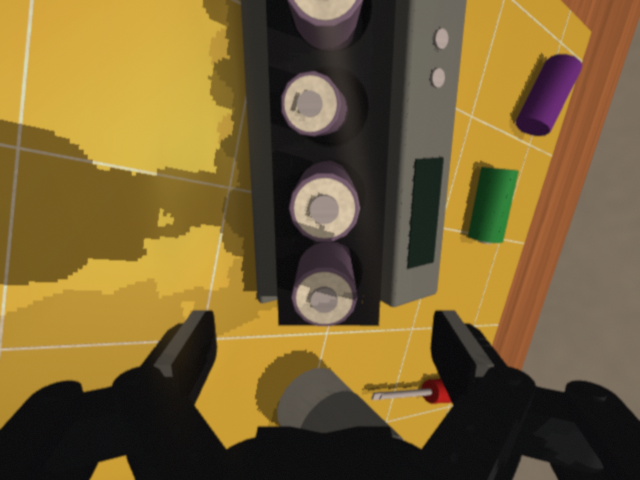

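The cells line up with the fit. Joints 5 and 7 are drifting towards q7's limit though: q5 1.96, q7 −2.1. A half turn about the tool's z gives the same grasp with q5≈π and q7≈0, so I'll flip here, well above the cells.

>>> {"api": "arm_command", "payload": {"plan": [{"claw": 0, "tx": 0, "ty": 0, "tz": 0, "ax": 0, "ay": 0, "az": 6}, {"claw": 0, "tx": 0, "ty": 0, "tz": 0, "ax": 0, "ay": 0, "az": 6}, {"claw": 0, "tx": 0, "ty": 0, "tz": 0, "ax": 0, "ay": 0, "az": 6}, {"claw": 0, "tx": 0, "ty": 0, "tz": 0, "ax": 0, "ay": 0, "az": 6}, {"claw": 0, "tx": 0, "ty": 0, "tz": 0, "ax": 0, "ay": 0, "az": 6}, {"claw": 0, "tx": 0, "ty": 0, "tz": 0, "ax": 0, "ay": 0, "az": 6}, {"claw": 0, "tx": 0, "ty": 0, "tz": 0, "ax": 0, "ay": 0, "az": 6}, {"claw": 0, "tx": 0, "ty": 0, "tz": 0, "ax": 0, "ay": 0, "az": 6}, {"claw": 0, "tx": 0, "ty": 0, "tz": 0, "ax": 0, "ay": 0, "az": 6}, {"claw": 0, "tx": 0, "ty": 0, "tz": 0, "ax": 0, "ay": 0, "az": 6}]}}

```text
clock: 7.15
tcp_pos: [0.4266, 0.1375, 0.2487]
orientation: [2.73, 1.133, 0.841]
contact_force: [-0.4, 0.7, -0.1]
grip_width: 0.0852
gripper_force: 0.0
```

```bash
cat >> h.py <<'E'
FL=np.diag([-1.,-1,1,1])
def st():
    s=r.get_obs();print('t',s['clock'],'q',np.round(s['joints'],2),'w',round(s['grip_width'],4),'F',np.round(s['contact_force'],1),np.round(s['gripper_force'],1))
E
python3 - <<'E'
from h import *
st();t=at(-.066,.07)@FL;plan(t,20)
E
```

```text
t 7.15 q [ 0.15  0.38 -0.73  2.36  1.8   0.36 -2.96] w 0.0852 F [-0.4  0.7 -0.1] 0.0
20 rows t [0.0001 0.0001 0.    ] a [-0.01  0.    6.  ]
```

Positive az lowers q7, so I'll go the other way: −240° in total.

>>> {"api": "arm_command", "payload": {"plan": [{"claw": 0, "tx": 0, "ty": 0, "tz": 0, "ax": 0, "ay": 0, "az": -6}, {"claw": 0, "tx": 0, "ty": 0, "tz": 0, "ax": 0, "ay": 0, "az": -6}, {"claw": 0, "tx": 0, "ty": 0, "tz": 0, "ax": 0, "ay": 0, "az": -6}, {"claw": 0, "tx": 0, "ty": 0, "tz": 0, "ax": 0, "ay": 0, "az": -6}, {"claw": 0, "tx": 0, "ty": 0, "tz": 0, "ax": 0, "ay": 0, "az": -6}, {"claw": 0, "tx": 0, "ty": 0, "tz": 0, "ax": 0, "ay": 0, "az": -6}, {"claw": 0, "tx": 0, "ty": 0, "tz": 0, "ax": 0, "ay": 0, "az": -6}, {"claw": 0, "tx": 0, "ty": 0, "tz": 0, "ax": 0, "ay": 0, "az": -6}, {"claw": 0, "tx": 0, "ty": 0, "tz": 0, "ax": 0, "ay": 0, "az": -6}, {"claw": 0, "tx": 0, "ty": 0, "tz": 0, "ax": 0, "ay": 0, "az": -6}]}}

```text
clock: 7.98
tcp_pos: [0.4267, 0.1371, 0.2487]
orientation: [1.655, 2.178, 0.624]
contact_force: [0.0, 0.5, 0.4]
grip_width: 0.0853
gripper_force: 0.0
```

>>> {"api": "arm_command", "payload": {"plan": [{"claw": 0, "tx": 0, "ty": 0, "tz": 0, "ax": 0, "ay": 0, "az": -6}, {"claw": 0, "tx": 0, "ty": 0, "tz": 0, "ax": 0, "ay": 0, "az": -6}, {"claw": 0, "tx": 0, "ty": 0, "tz": 0, "ax": 0, "ay": 0, "az": -6}, {"claw": 0, "tx": 0, "ty": 0, "tz": 0, "ax": 0, "ay": 0, "az": -6}, {"claw": 0, "tx": 0, "ty": 0, "tz": 0, "ax": 0, "ay": 0, "az": -6}, {"claw": 0, "tx": 0, "ty": 0, "tz": 0, "ax": 0, "ay": 0, "az": -6}, {"claw": 0, "tx": 0, "ty": 0, "tz": 0, "ax": 0, "ay": 0, "az": -6}, {"claw": 0, "tx": 0, "ty": 0, "tz": 0, "ax": 0, "ay": 0, "az": -6}, {"claw": 0, "tx": 0, "ty": 0, "tz": 0, "ax": 0, "ay": 0, "az": -6}, {"claw": 0, "tx": 0, "ty": 0, "tz": 0, "ax": 0, "ay": 0, "az": -6}]}}

```text
clock: 8.82
tcp_pos: [0.4267, 0.1371, 0.2487]
orientation: [0.328, 2.59, 0.289]
contact_force: [0.0, 0.4, 0.6]
grip_width: 0.0856
gripper_force: 0.0
```

```bash
python3 - <<'E'
from h import *
st();plan(at(-.066,.07),1);t=at(-.066,.07)@FL;plan(t,20)
E
```

```text
t 8.8167 q [-0.26  0.31 -0.26  2.39  2.02  0.21 -1.14] w 0.0856 F [0.  0.4 0.6] 0.0
1 rows t [-0.0013 -0.0012  0.0003] a [ 0.15 -0.21 60.46]
20 rows t [ 0.     -0.0001  0.    ] a [ 0.01  0.01 -5.98]
```

>>> {"api": "arm_command", "payload": {"plan": [{"claw": 0, "tx": 0, "ty": -0.0001, "tz": 0, "ax": 0, "ay": 0, "az": -6}, {"claw": 0, "tx": 0, "ty": -0.0001, "tz": 0, "ax": 0, "ay": 0, "az": -6}, {"claw": 0, "tx": 0, "ty": -0.0001, "tz": 0, "ax": 0, "ay": 0, "az": -6}, {"claw": 0, "tx": 0, "ty": -0.0001, "tz": 0, "ax": 0, "ay": 0, "az": -6}, {"claw": 0, "tx": 0, "ty": -0.0001, "tz": 0, "ax": 0, "ay": 0, "az": -6}, {"claw": 0, "tx": 0, "ty": -0.0001, "tz": 0, "ax": 0, "ay": 0, "az": -6}, {"claw": 0, "tx": 0, "ty": -0.0001, "tz": 0, "ax": 0, "ay": 0, "az": -6}, {"claw": 0, "tx": 0, "ty": -0.0001, "tz": 0, "ax": 0, "ay": 0, "az": -6}, {"claw": 0, "tx": 0, "ty": -0.0001, "tz": 0, "ax": 0, "ay": 0, "az": -6}, {"claw": 0, "tx": 0, "ty": -0.0001, "tz": 0, "ax": 0, "ay": 0, "az": -6}]}}

```text
clock: 9.65
tcp_pos: [0.4269, 0.1362, 0.2487]
orientation: [-1.001, 2.384, -0.094]
contact_force: [-0.1, 0.7, -0.1]
grip_width: 0.0855
gripper_force: 0.0
```

>>> {"api": "arm_command", "payload": {"plan": [{"claw": 0, "tx": 0, "ty": -0.0001, "tz": 0, "ax": 0, "ay": 0, "az": -6}, {"claw": 0, "tx": 0, "ty": -0.0001, "tz": 0, "ax": 0, "ay": 0, "az": -6}, {"claw": 0, "tx": 0, "ty": -0.0001, "tz": 0, "ax": 0, "ay": 0, "az": -6}, {"claw": 0, "tx": 0, "ty": -0.0001, "tz": 0, "ax": 0, "ay": 0, "az": -6}, {"claw": 0, "tx": 0, "ty": -0.0001, "tz": 0, "ax": 0, "ay": 0, "az": -6}, {"claw": 0, "tx": 0, "ty": -0.0001, "tz": 0, "ax": 0, "ay": 0, "az": -6}, {"claw": 0, "tx": 0, "ty": -0.0001, "tz": 0, "ax": 0, "ay": 0, "az": -6}, {"claw": 0, "tx": 0, "ty": -0.0001, "tz": 0, "ax": 0, "ay": 0, "az": -6}, {"claw": 0, "tx": 0, "ty": -0.0001, "tz": 0, "ax": 0, "ay": 0, "az": -6}, {"claw": 0, "tx": 0, "ty": -0.0001, "tz": 0, "ax": 0, "ay": 0, "az": -6}]}}

```text
clock: 10.48
tcp_pos: [0.4277, 0.1359, 0.2491]
orientation: [-2.117, 1.608, -0.462]
contact_force: [-0.1, -0.1, -0.6]
grip_width: 0.0855
gripper_force: 0.0
```

```bash
python3 - <<'E'
from h import *
st();plan(at(-.066,.07)@FL,1);plan(at(-.066,.024)@FL,6)
E
```

```text
t 10.4833 q [-0.4   0.3  -0.1   2.39  2.18  0.17  0.78] w 0.0855 F [-0.1 -0.1 -0.6] 0.0
1 rows t [0.0003 0.0002 0.0004] a [-0.02  0.25  0.46]
6 rows t [0.0001 0.     0.0077] a [-0.    0.04  0.08]
```

>>> {"api": "arm_command", "payload": {"plan": [{"claw": 0, "tx": 0.0001, "ty": 0, "tz": 0.0077, "ax": 0, "ay": 0.04, "az": 0.08}, {"claw": 0, "tx": 0.0001, "ty": 0, "tz": 0.0077, "ax": 0, "ay": 0.04, "az": 0.08}, {"claw": 0, "tx": 0.0001, "ty": 0, "tz": 0.0077, "ax": 0, "ay": 0.04, "az": 0.08}, {"claw": 0, "tx": 0.0001, "ty": 0, "tz": 0.0077, "ax": 0, "ay": 0.04, "az": 0.08}, {"claw": 0, "tx": 0.0001, "ty": 0, "tz": 0.0077, "ax": 0, "ay": 0.04, "az": 0.08}, {"claw": 0, "tx": 0.0001, "ty": 0, "tz": 0.0077, "ax": 0, "ay": 0.04, "az": 0.08}, {"claw": 0, "tx": 0, "ty": 0, "tz": 0, "ax": 0, "ay": 0, "az": 0}, {"claw": 0, "tx": 0, "ty": 0, "tz": 0, "ax": 0, "ay": 0, "az": 0}, {"claw": 0, "tx": 0, "ty": 0, "tz": 0, "ax": 0, "ay": 0, "az": 0}, {"claw": 0, "tx": 0, "ty": 0, "tz": 0, "ax": 0, "ay": 0, "az": 0}]}}

```text
clock: 11.32
tcp_pos: [0.4515, 0.1412, 0.2095]
orientation: [-2.106, 1.626, -0.462]
contact_force: [-0.0, 0.1, 0.4]
grip_width: 0.0852
gripper_force: 0.0
```

```bash
python3 - <<'E'
from h import *
st();plan(at(-.066,.024)@FL,1)
E
```

```text
t 11.3167 q [-0.27  0.43 -0.23  2.35  2.31  0.26  0.67] w 0.0852 F [-0.   0.1  0.4] 0.0
1 rows t [-0.0008 -0.0001 -0.0001] a [ 0.03 -0.03 -0.36]
```

>>> {"api": "arm_command", "payload": {"plan": [{"claw": 0.3, "tx": -0.0008, "ty": 0, "tz": 0, "ax": 0, "ay": 0, "az": -0.3}, {"claw": 0.5, "tx": 0, "ty": 0, "tz": 0, "ax": 0, "ay": 0, "az": 0}, {"claw": 0.6, "tx": 0, "ty": 0, "tz": 0, "ax": 0, "ay": 0, "az": 0}, {"claw": 0.8, "tx": 0, "ty": 0, "tz": 0, "ax": 0, "ay": 0, "az": 0}, {"claw": 1, "tx": 0, "ty": 0, "tz": 0, "ax": 0, "ay": 0, "az": 0}, {"claw": 1, "tx": 0, "ty": 0, "tz": 0, "ax": 0, "ay": 0, "az": 0}, {"claw": 1, "tx": 0, "ty": 0, "tz": 0, "ax": 0, "ay": 0, "az": 0}, {"claw": 1, "tx": 0, "ty": 0, "tz": 0, "ax": 0, "ay": 0, "az": 0}, {"claw": 1, "tx": 0, "ty": 0, "tz": 0, "ax": 0, "ay": 0, "az": 0}, {"claw": 1, "tx": 0, "ty": 0, "tz": 0, "ax": 0, "ay": 0, "az": 0}], "squeeze": 50}}

```text
clock: 12.15
tcp_pos: [0.4514, 0.1421, 0.2097]
orientation: [-2.11, 1.62, -0.465]
contact_force: [-2.6, -0.7, 5.8]
grip_width: 0.0306
gripper_force: 48.9
```

```bash
python3 - <<'E'
from h import *
st();plan(at(-.066,.024)@FL,1);plan(at(-.066,.072)@FL,10)
E
```

```text
t 12.15 q [-0.28  0.43 -0.23  2.35  2.31  0.26  0.68] w 0.0306 F [-2.6 -0.7  5.8] 48.9
1 rows t [ 0.0001  0.0001 -0.    ] a [-0.01 -0.02 -0.05]
10 rows t [ 0.      0.     -0.0048] a [-0.   -0.   -0.01]
```

Gripped: width 31 mm, 49 N. Next I'll lift out along the bay axis and turn about the tool's z at the same time.

>>> {"api": "arm_command", "payload": {"plan": [{"claw": 1, "tx": 0, "ty": 0, "tz": -0.0048, "ax": 0, "ay": 0, "az": 0}, {"claw": 1, "tx": 0, "ty": 0, "tz": -0.0048, "ax": 0, "ay": 0, "az": 0}, {"claw": 1, "tx": 0, "ty": 0, "tz": -0.0048, "ax": 0, "ay": 0, "az": 0}, {"claw": 1, "tx": 0, "ty": 0, "tz": -0.0048, "ax": 0, "ay": 0, "az": 0}, {"claw": 1, "tx": 0, "ty": 0, "tz": -0.0048, "ax": 0, "ay": 0, "az": 0}, {"claw": 1, "tx": 0, "ty": 0, "tz": -0.0048, "ax": 0, "ay": 0, "az": 0}, {"claw": 1, "tx": 0, "ty": 0, "tz": -0.0048, "ax": 0, "ay": 0, "az": 5}, {"claw": 1, "tx": 0, "ty": 0, "tz": -0.0048, "ax": 0, "ay": 0, "az": 5}, {"claw": 1, "tx": 0, "ty": 0, "tz": -0.0048, "ax": 0, "ay": 0, "az": 5}, {"claw": 1, "tx": 0, "ty": 0, "tz": -0.0048, "ax": 0, "ay": 0, "az": 5}]}}

```text
clock: 12.98
tcp_pos: [0.426, 0.1353, 0.2502]
orientation: [-1.77, 1.94, -0.345]
contact_force: [-1.3, -0.6, -1.3]
grip_width: 0.0303
gripper_force: 49.8
```

>>> {"api": "arm_command", "payload": {"plan": [{"claw": 1, "tx": 0, "ty": 0, "tz": 0, "ax": 0, "ay": 0, "az": 7}, {"claw": 1, "tx": 0, "ty": 0, "tz": 0, "ax": 0, "ay": 0, "az": 7}, {"claw": 1, "tx": 0, "ty": 0, "tz": 0, "ax": 0, "ay": 0, "az": 7}, {"claw": 1, "tx": 0, "ty": 0, "tz": 0, "ax": 0, "ay": 0, "az": 7}, {"claw": 1, "tx": 0, "ty": 0, "tz": 0, "ax": 0, "ay": 0, "az": 7}, {"claw": 1, "tx": 0, "ty": 0, "tz": 0, "ax": 0, "ay": 0, "az": 7}, {"claw": 1, "tx": 0, "ty": 0, "tz": 0, "ax": 0, "ay": 0, "az": 7}, {"claw": 1, "tx": 0, "ty": 0, "tz": 0, "ax": 0, "ay": 0, "az": 7}, {"claw": 1, "tx": 0, "ty": 0, "tz": 0, "ax": 0, "ay": 0, "az": 7}, {"claw": 1, "tx": 0, "ty": 0, "tz": 0, "ax": 0, "ay": 0, "az": 7}]}}

```text
clock: 13.82
tcp_pos: [0.4261, 0.1352, 0.2499]
orientation: [-0.33, 2.567, 0.099]
contact_force: [-0.2, 0.2, -1.2]
grip_width: 0.0306
gripper_force: 49.9
```

```bash
cat >> h.py <<'E'
TR=yaw(-16)
def pk(y,foot): # TCP pose with the cell's foot (213 mm ahead of TCP) at height foot above pocket floor
    p=np.array([.5406,-.2279,.0046])+TR@[0,y,0]+[0,0,.213+foot]
    return mk(p,TR[:,0],[0,0,-1])
E
python3 - <<'E'
from h import *
st();plan(at(-.066,.072),10);plan(pk(-.044,.16),20);plan(pk(-.044,.16),20,at(-.066,.072))
E
```

```text
t 13.8167 q [-0.02  0.33 -0.52  2.37  1.85  0.29 -0.43] w 0.0306 F [-0.2  0.2 -1.2] 49.9
10 rows t [-0.0001  0.0001 -0.    ] a [-0.01 -0.01  8.96]
20 rows t [-0.0228 -0.0122 -0.0014] a [1.68 0.94 5.85]
20 rows t [-0.0202  0.0069 -0.0052] a [ 1.56 -0.43  1.51]
```

>>> {"api": "arm_command", "payload": {"plan": [{"claw": 1, "tx": 0, "ty": 0, "tz": 0, "ax": 0, "ay": 0, "az": 7.1}, {"claw": 1, "tx": 0, "ty": 0, "tz": 0, "ax": 0, "ay": 0, "az": 7.1}, {"claw": 1, "tx": 0, "ty": 0, "tz": 0, "ax": 0, "ay": 0, "az": 7.1}, {"claw": 1, "tx": 0, "ty": 0, "tz": 0, "ax": 0, "ay": 0, "az": 7.1}, {"claw": 1, "tx": 0, "ty": 0, "tz": 0, "ax": 0, "ay": 0, "az": 7.1}, {"claw": 1, "tx": 0, "ty": 0, "tz": 0, "ax": 0, "ay": 0, "az": 7.1}, {"claw": 1, "tx": 0, "ty": 0, "tz": 0, "ax": 0, "ay": 0, "az": 7.1}, {"claw": 1, "tx": 0, "ty": 0, "tz": 0, "ax": 0, "ay": 0, "az": 7.1}, {"claw": 1, "tx": 0, "ty": 0, "tz": 0, "ax": 0, "ay": 0, "az": 7.1}, {"claw": 1, "tx": 0, "ty": 0, "tz": 0, "ax": 0, "ay": 0, "az": 7.1}]}}

```text
clock: 14.65
tcp_pos: [0.4261, 0.1352, 0.2499]
orientation: [1.269, 2.369, 0.525]
contact_force: [-0.1, 0.2, -1.6]
grip_width: 0.0306
gripper_force: 49.9
```

```bash
cat >> h.py <<'E'
def path(Tt,N): # foot and TCP positions along the screw
    s=r.get_obs();T0=T(s['tcp_pos'],s['orientation']);L=logm(np.linalg.inv(T0)@Tt)/N
    for k in range(0,N+1,max(1,N//6)):
        M=T0@np.real(expm(L*k));print(k,np.round(M[:3,3],3),np.round((M@[0,0,.213,1])[:3],3))
E
python3 - <<'E'
from h import *
st();plan(pk(-.044,.16),20);path(pk(-.044,.16),20)
E
```

```text
t 14.65 q [ 0.2   0.39 -0.78  2.36  1.77  0.38 -1.55] w 0.0306 F [-0.1  0.2 -1.6] 49.9
20 rows t [-0.0216  0.0035 -0.0045] a [ 1.63 -0.18  2.42]
0 [0.426 0.135 0.25 ] [0.535 0.164 0.069]
3 [0.458 0.083 0.276] [0.554 0.101 0.087]
6 [0.485 0.026 0.3  ] [0.566 0.036 0.103]
9 [ 0.506 -0.034  0.32 ] [ 0.571 -0.03   0.117]
12 [ 0.521 -0.097  0.338] [ 0.569 -0.097  0.13 ]
15 [ 0.53  -0.161  0.354] [ 0.56  -0.163  0.143]
18 [ 0.531 -0.227  0.368] [ 0.543 -0.228  0.156]
```

The straight screw would pass over the can, so I'll first go up and upright to a waypoint.

```bash
cat >> h.py <<'E'
W=mk([.45,.12,.435],yaw(5)[:,0],[0,0,-1])
E
python3 - <<'E'
from h import *
plan(W,10);path(W,10)
t=pk(-.044,.16);plan(t,14,W)
E
```

```text
10 rows t [-0.0033  0.0073 -0.0172] a [3.21 0.24 2.79]
0 [0.426 0.135 0.25 ] [0.535 0.164 0.069]
1 [0.424 0.134 0.269] [0.524 0.158 0.082]
2 [0.423 0.133 0.288] [0.513 0.152 0.095]
3 [0.423 0.131 0.306] [0.503 0.146 0.11 ]
4 [0.424 0.13  0.325] [0.493 0.141 0.124]
5 [0.426 0.129 0.344] [0.484 0.137 0.139]
6 [0.429 0.128 0.363] [0.476 0.133 0.155]
7 [0.433 0.126 0.381] [0.468 0.129 0.171]
8 [0.438 0.124 0.399] [0.461 0.126 0.188]
9 [0.443 0.122 0.417] [0.455 0.123 0.205]
10 [0.45  0.12  0.435] [0.45  0.12  0.222]
14 rows t [-0.0275  0.0079  0.0041] a [0.  0.  1.5]
```

>>> {"api": "arm_command", "payload": {"plan": [{"claw": 1, "tx": -0.0033, "ty": 0.0073, "tz": -0.0172, "ax": 3.21, "ay": 0.24, "az": 2.79}, {"claw": 1, "tx": -0.0033, "ty": 0.0073, "tz": -0.0172, "ax": 3.21, "ay": 0.24, "az": 2.79}, {"claw": 1, "tx": -0.0033, "ty": 0.0073, "tz": -0.0172, "ax": 3.21, "ay": 0.24, "az": 2.79}, {"claw": 1, "tx": -0.0033, "ty": 0.0073, "tz": -0.0172, "ax": 3.21, "ay": 0.24, "az": 2.79}, {"claw": 1, "tx": -0.0033, "ty": 0.0073, "tz": -0.0172, "ax": 3.21, "ay": 0.24, "az": 2.79}, {"claw": 1, "tx": -0.0033, "ty": 0.0073, "tz": -0.0172, "ax": 3.21, "ay": 0.24, "az": 2.79}, {"claw": 1, "tx": -0.0033, "ty": 0.0073, "tz": -0.0172, "ax": 3.21, "ay": 0.24, "az": 2.79}, {"claw": 1, "tx": -0.0033, "ty": 0.0073, "tz": -0.0172, "ax": 3.21, "ay": 0.24, "az": 2.79}, {"claw": 1, "tx": -0.0033, "ty": 0.0073, "tz": -0.0172, "ax": 3.21, "ay": 0.24, "az": 2.79}, {"claw": 1, "tx": -0.0033, "ty": 0.0073, "tz": -0.0172, "ax": 3.21, "ay": 0.24, "az": 2.79}]}}

```text
clock: 15.48
tcp_pos: [0.4392, 0.1236, 0.4]
orientation: [1.951, 2.334, 0.092]
contact_force: [0.1, -0.7, -2.2]
grip_width: 0.0302
gripper_force: 49.9
```

```bash
python3 - <<'E'
from h import *
st();t=pk(-.044,.16);plan(t,17);path(t,17)
E
```

```text
t 15.4833 q [ 0.47  0.21 -0.99  2.05  0.31  0.91 -0.51] w 0.0302 F [ 0.1 -0.7 -2.2] 49.9
17 rows t [-0.0231  0.0061  0.002 ] a [0.39 0.04 1.54]
0 [0.439 0.124 0.4  ] [0.463 0.12  0.188]
2 [0.459 0.08  0.399] [0.48  0.076 0.187]
4 [0.477 0.035 0.397] [0.495 0.031 0.185]
6 [ 0.492 -0.01   0.395] [ 0.507 -0.014  0.183]
8 [ 0.504 -0.057  0.393] [ 0.517 -0.06   0.18 ]
10 [ 0.514 -0.103  0.39 ] [ 0.524 -0.106  0.177]
12 [ 0.521 -0.151  0.387] [ 0.528 -0.153  0.174]
14 [ 0.526 -0.198  0.383] [ 0.53 -0.2   0.17]
16 [ 0.528 -0.246  0.38 ] [ 0.53  -0.247  0.167]
```

>>> {"api": "arm_command", "payload": {"plan": [{"claw": 1, "tx": -0.0231, "ty": 0.0061, "tz": 0.002, "ax": 0.39, "ay": 0.04, "az": 1.54}, {"claw": 1, "tx": -0.0231, "ty": 0.0061, "tz": 0.002, "ax": 0.39, "ay": 0.04, "az": 1.54}, {"claw": 1, "tx": -0.0231, "ty": 0.0061, "tz": 0.002, "ax": 0.39, "ay": 0.04, "az": 1.54}, {"claw": 1, "tx": -0.0231, "ty": 0.0061, "tz": 0.002, "ax": 0.39, "ay": 0.04, "az": 1.54}, {"claw": 1, "tx": -0.0231, "ty": 0.0061, "tz": 0.002, "ax": 0.39, "ay": 0.04, "az": 1.54}, {"claw": 1, "tx": -0.0231, "ty": 0.0061, "tz": 0.002, "ax": 0.39, "ay": 0.04, "az": 1.54}, {"claw": 1, "tx": -0.0231, "ty": 0.0061, "tz": 0.002, "ax": 0.39, "ay": 0.04, "az": 1.54}, {"claw": 1, "tx": -0.0231, "ty": 0.0061, "tz": 0.002, "ax": 0.39, "ay": 0.04, "az": 1.54}, {"claw": 1, "tx": -0.0231, "ty": 0.0061, "tz": 0.002, "ax": 0.39, "ay": 0.04, "az": 1.54}, {"claw": 1, "tx": -0.0231, "ty": 0.0061, "tz": 0.002, "ax": 0.39, "ay": 0.04, "az": 1.54}]}}

```text
clock: 16.32
tcp_pos: [0.5157, -0.1046, 0.3897]
orientation: [2.288, 2.089, 0.043]
contact_force: [-0.4, 0.0, -1.2]
grip_width: 0.0305
gripper_force: 50.0
```

>>> {"api": "arm_command", "payload": {"plan": [{"claw": 1, "tx": -0.0231, "ty": 0.0061, "tz": 0.002, "ax": 0.39, "ay": 0.04, "az": 1.54}, {"claw": 1, "tx": -0.0231, "ty": 0.0061, "tz": 0.002, "ax": 0.39, "ay": 0.04, "az": 1.54}, {"claw": 1, "tx": -0.0231, "ty": 0.0061, "tz": 0.002, "ax": 0.39, "ay": 0.04, "az": 1.54}, {"claw": 1, "tx": -0.0231, "ty": 0.0061, "tz": 0.002, "ax": 0.39, "ay": 0.04, "az": 1.54}, {"claw": 1, "tx": -0.0231, "ty": 0.0061, "tz": 0.002, "ax": 0.39, "ay": 0.04, "az": 1.54}, {"claw": 1, "tx": -0.0231, "ty": 0.0061, "tz": 0.002, "ax": 0.39, "ay": 0.04, "az": 1.54}, {"claw": 1, "tx": -0.0231, "ty": 0.0061, "tz": 0.002, "ax": 0.39, "ay": 0.04, "az": 1.54}, {"claw": 1, "tx": 0, "ty": 0, "tz": 0, "ax": 0, "ay": 0, "az": 0}, {"claw": 1, "tx": 0, "ty": 0, "tz": 0, "ax": 0, "ay": 0, "az": 0}, {"claw": 1, "tx": 0, "ty": 0, "tz": 0, "ax": 0, "ay": 0, "az": 0}]}}

```text
clock: 17.15
tcp_pos: [0.5308, -0.2695, 0.3776]
orientation: [2.507, 1.892, 0.006]
contact_force: [-0.2, 0.3, -0.6]
grip_width: 0.0305
gripper_force: 50.0
```

```bash
python3 - <<'E'
from h import *
st();t=pk(-.044,.05);plan(t,10);t=pk(-.044,.04);plan(t,10)
s=r.get_obs();print(s['tcp_pos']);print(T(s['tcp_pos'],s['orientation'])[:3,:3].round(3))
C=cam('wrist');im=snap('wrist','w6.png');find('wrist',['liner0','cell_a','tray'])
E
```

```text
t 17.15 q [ 0.89  0.46 -0.69  1.75  0.33  1.05 -0.19] w 0.0305 F [-0.2  0.3 -0.6] 50.0
10 rows t [-0.0001 -0.0002  0.011 ] a [ 0.02 -0.01  0.01]
10 rows t [-0.0001 -0.0002  0.012 ] a [ 0.02 -0.01  0.01]
[ 0.53076689 -0.26948796  0.37756643]
[[ 0.274  0.962  0.004]
 [ 0.962 -0.274  0.002]
 [ 0.002  0.003 -1.   ]]
wrist tip_of liner0 0.86 [ 0.5562 -0.1828  0.0022]
wrist tip_of liner0 0.78 [ 0.5283 -0.2656  0.0071]
wrist tip_of liner0 0.76 [ 5.406e-01 -2.258e-01  4.000e-04]
wrist tip_of cell_a 0.73 [ 0.5305 -0.2689  0.1633]
wrist tip_of tray 0.94 [ 0.51   -0.2185  0.0018]
```

View pics/w6.png

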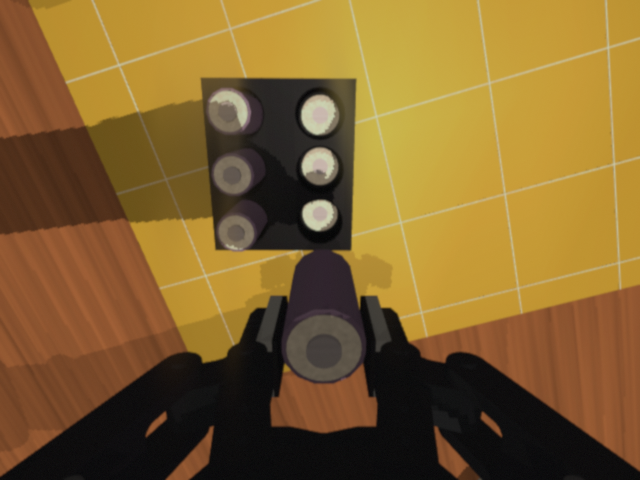

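The picture shows the held cell's button at (324,350) and the contacts at about (319.5,115), (320,166) and (319.5,214). I'll check the cell's offset in the hand and the pockets' positions.

```bash
python3 - <<'E'
from h import *
C=cam('wrist');L=pix('wrist',C,[(319.5,115),(320,166),(319.5,214)],.0046);print(L,L.mean(0))
d=L[0]-L[2];print(np.degrees(np.arctan2(-d[0],d[1])),np.linalg.norm(d))
s=r.get_obs();T0=T(s['tcp_pos'],s['orientation'])
P=pix('wrist',C,[(324,350),(323,347)],s['tcp_pos'][2]-.143)
print([(np.linalg.inv(T0)@np.r_[p,1])[:3].round(4) for p in P])
im=cv2.imread('pics/w6.png')
cv2.imwrite('pics/w6c.png',cv2.convertScaleAbs(cv2.resize(im[90:390,270:400],None,fx=2,fy=2),alpha=1.6))
E
```

```text
[[ 0.55257933 -0.1845715   0.0046    ]
 [ 0.54096555 -0.22684018  0.0046    ]
 [ 0.52825923 -0.26962407  0.0046    ]] [ 0.54060137 -0.22701192  0.0046    ]
-15.957460406216896 0.08846133606295489
[array([0.0023, 0.0003, 0.143 ]), array([ 3.50e-03, -1.00e-04,  1.43e-01])]
```

```bash
python3 - <<'E'
from h import *
m=r.camera_model('wrist');Ti=np.linalg.inv(np.array(m['tool_from_camera']))
def v(x,z):
    q=(Ti@[x,0,z,1])[:3];return m['cy']-m['fy']*q[1]/-q[2]
for xo in(0,.0015,.003):
  for dz in (-.002,0,.002,.004):
    print(xo,dz,'foot',round(v(xo+.016,.213+dz),1),'btn',round(v(xo,.143+dz),1),'disc',round(v(xo-.016,.146+dz),1),round(v(xo+.016,.146+dz),1))
g=cv2.imread('pics/w6.png')[:,318:328].mean(1).round().astype(int)
print([tuple(x) for x in g[236:262:2]]);print([tuple(x) for x in g[302:322:2]]);print([tuple(x) for x in g[372:390:2]])
E
```

```text
0 -0.002 foot 250.4 btn 359.1 disc 391.8 313.4
0 0 foot 249.1 btn 355.7 disc 388.1 310.6
0 0.002 foot 247.9 btn 352.4 disc 384.5 307.9
0 0.004 foot 246.7 btn 349.2 disc 381.0 305.3
0.0015 -0.002 foot 247.6 btn 355.4 disc 388.3 309.4
0.0015 0 foot 246.4 btn 352.0 disc 384.7 306.7
0.0015 0.002 foot 245.2 btn 348.7 disc 381.2 304.0
0.0015 0.004 foot 244.0 btn 345.5 disc 377.7 301.5
0.003 -0.002 foot 244.8 btn 351.6 disc 384.9 305.4
0.003 0 foot 243.6 btn 348.3 disc 381.3 302.8
0.003 0.002 foot 242.4 btn 345.0 disc 377.8 300.1
0.003 0.004 foot 241.3 btn 341.9 disc 374.4 297.6
[(np.int64(8), np.int64(8), np.int64(6)), (np.int64(6), np.int64(7), np.int64(7)), (np.int64(8), np.int64(8), np.int64(8)), (np.int64(13), np.int64(14), np.int64(14)), (np.int64(25), np.int64(26), np.int64(27)), (np.int64(27), np.int64(28), np.int64(30)), (np.int64(30), np.int64(29), np.int64(33)), (np.int64(41), np.int64(35), np.int64(45)), (np.int64(44), np.int64(36), np.int64(47)), (np.int64(44), np.int64(36), np.int64(48)), (np.int64(44), np.int64(36), np.int64(48)), (np.int64(44), np.int64(36), np.int64(48)), (
[... 183 characters left out ...]
64(45), np.int64(37), np.int64(49)), (np.int64(61), np.int64(52), np.int64(66)), (np.int64(60), np.int64(51), np.int64(66)), (np.int64(56), np.int64(55), np.int64(66)), (np.int64(70), np.int64(82), np.int64(91)), (np.int64(73), np.int64(86), np.int64(94)), (np.int64(71), np.int64(84), np.int64(93))]
[(np.int64(73), np.int64(87), np.int64(96)), (np.int64(72), np.int64(85), np.int64(94)), (np.int64(70), np.int64(83), np.int64(91)), (np.int64(72), np.int64(85), np.int64(93)), (np.int64(64), np.int64(72), np.int64(81)), (np.int64(46), np.int64(46), np.int64(64)), (np.int64(47), np.int64(76), np.int64(125)), (np.int64(48), np.int64(84), np.int64(140)), (np.int64(48), np.int64(84), np.int64(140))]
```

View pics/w6c.png

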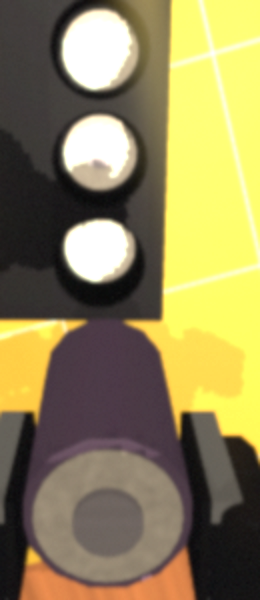

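The cell is centred in the hand to about 1 mm and the pockets agree with the first measurement. Lowering now.

>>> {"api": "arm_command", "payload": {"plan": [{"claw": 1, "tx": -0.0001, "ty": -0.0002, "tz": 0.012, "ax": 0.02, "ay": -0.01, "az": 0}, {"claw": 1, "tx": -0.0001, "ty": -0.0002, "tz": 0.012, "ax": 0.02, "ay": -0.01, "az": 0}, {"claw": 1, "tx": -0.0001, "ty": -0.0002, "tz": 0.012, "ax": 0.02, "ay": -0.01, "az": 0}, {"claw": 1, "tx": -0.0001, "ty": -0.0002, "tz": 0.012, "ax": 0.02, "ay": -0.01, "az": 0}, {"claw": 1, "tx": -0.0001, "ty": -0.0002, "tz": 0.012, "ax": 0.02, "ay": -0.01, "az": 0}, {"claw": 1, "tx": -0.0001, "ty": -0.0002, "tz": 0.012, "ax": 0.02, "ay": -0.01, "az": 0}, {"claw": 1, "tx": -0.0001, "ty": -0.0002, "tz": 0.012, "ax": 0.02, "ay": -0.01, "az": 0}, {"claw": 1, "tx": -0.0001, "ty": -0.0002, "tz": 0.012, "ax": 0.02, "ay": -0.01, "az": 0}, {"claw": 1, "tx": -0.0001, "ty": -0.0002, "tz": 0.012, "ax": 0.02, "ay": -0.01, "az": 0}, {"claw": 1, "tx": 0, "ty": 0, "tz": 0.006, "ax": 0, "ay": 0, "az": 0}]}}

```text
clock: 18.18
tcp_pos: [0.5284, -0.2697, 0.2617]
orientation: [-2.506, -1.892, 0.001]
contact_force: [-0.9, 0.3, -0.9]
grip_width: 0.0308
gripper_force: 50.0
```

```bash
python3 - <<'E'
from h import *
st();plan(pk(-.044,.02),8);plan(pk(-.044,.0),10)
E
```

```text
t 18.1833 q [ 0.83  0.59 -0.62  1.84  0.44  0.85 -0.29] w 0.0308 F [-0.9  0.3 -0.9] 50.0
8 rows t [-0.0001  0.      0.003 ] a [-0.01 -0.    0.01]
10 rows t [-0.0001  0.      0.0044] a [-0.01 -0.    0.01]
```

>>> {"api": "arm_command", "payload": {"plan": [{"claw": 1, "tx": 0, "ty": 0, "tz": 0.0046, "ax": 0, "ay": 0, "az": 0}, {"claw": 1, "tx": 0, "ty": 0, "tz": 0.0046, "ax": 0, "ay": 0, "az": 0}, {"claw": 1, "tx": 0, "ty": 0, "tz": 0.0046, "ax": 0, "ay": 0, "az": 0}, {"claw": 1, "tx": 0, "ty": 0, "tz": 0.0046, "ax": 0, "ay": 0, "az": 0}, {"claw": 1, "tx": 0, "ty": 0, "tz": 0.0046, "ax": 0, "ay": 0, "az": 0}, {"claw": 1, "tx": 0, "ty": 0, "tz": 0.0046, "ax": 0, "ay": 0, "az": 0}, {"claw": 1, "tx": 0, "ty": 0, "tz": 0.0046, "ax": 0, "ay": 0, "az": 0}, {"claw": 1, "tx": 0, "ty": 0, "tz": 0.0046, "ax": 0, "ay": 0, "az": 0}, {"claw": 1, "tx": 0, "ty": 0, "tz": 0.0046, "ax": 0, "ay": 0, "az": 0}, {"claw": 1, "tx": 0, "ty": 0, "tz": 0, "ax": 0, "ay": 0, "az": 0}]}}

```text
clock: 19.02
tcp_pos: [0.5286, -0.2697, 0.2213]
orientation: [-2.506, -1.892, 0.001]
contact_force: [0.1, 0.0, -1.8]
grip_width: 0.0304
gripper_force: 50.0
```

```bash
python3 - <<'E'
from h import *
st();plan(pk(-.044,.0),1)
E
```

```text
t 19.0167 q [ 0.8   0.65 -0.59  1.86  0.49  0.79 -0.32] w 0.0304 F [ 0.1  0.  -1.8] 50.0
1 rows t [-0.0005  0.      0.0037] a [-0.06 -0.01  0.1 ]
```

>>> {"api": "arm_command", "payload": {"plan": [{"claw": 1, "tx": 0, "ty": 0, "tz": 0.0015, "ax": 0, "ay": 0, "az": 0}, {"claw": 1, "tx": 0, "ty": 0, "tz": 0.0015, "ax": 0, "ay": 0, "az": 0}, {"claw": 1, "tx": 0, "ty": 0, "tz": 0, "ax": 0, "ay": 0, "az": 0}, {"claw": 0.55, "tx": 0, "ty": 0, "tz": 0, "ax": 0, "ay": 0, "az": 0}, {"claw": 0.45, "tx": 0, "ty": 0, "tz": 0, "ax": 0, "ay": 0, "az": 0}, {"claw": 0.42, "tx": 0, "ty": 0, "tz": 0, "ax": 0, "ay": 0, "az": 0}, {"claw": 0.42, "tx": 0, "ty": 0, "tz": 0, "ax": 0, "ay": 0, "az": 0}, {"claw": 0.42, "tx": 0, "ty": 0, "tz": 0, "ax": 0, "ay": 0, "az": 0}, {"claw": 0.42, "tx": 0, "ty": 0, "tz": 0, "ax": 0, "ay": 0, "az": 0}, {"claw": 0.42, "tx": 0, "ty": 0, "tz": 0, "ax": 0, "ay": 0, "az": 0}]}}

```text
clock: 19.85
tcp_pos: [0.529, -0.2698, 0.2194]
orientation: [2.507, 1.893, 0.0]
contact_force: [0.4, 0.3, -0.3]
grip_width: 0.0495
gripper_force: 0.0
```

>>> {"api": "arm_command", "payload": {"plan": [{"claw": 0.42, "tx": 0, "ty": 0, "tz": -0.005, "ax": 0, "ay": 0, "az": 0}, {"claw": 0.42, "tx": 0, "ty": 0, "tz": -0.01, "ax": 0, "ay": 0, "az": 0}, {"claw": 0.42, "tx": 0, "ty": 0, "tz": -0.015, "ax": 0, "ay": 0, "az": 0}, {"claw": 0.42, "tx": 0, "ty": 0, "tz": -0.02, "ax": 0, "ay": 0, "az": 0}, {"claw": 0.42, "tx": 0, "ty": 0, "tz": -0.02, "ax": 0, "ay": 0, "az": 0}, {"claw": 0.3, "tx": 0, "ty": 0, "tz": -0.02, "ax": 0, "ay": 0, "az": 0}, {"claw": 0, "tx": 0, "ty": 0, "tz": -0.02, "ax": 0, "ay": 0, "az": 0}, {"claw": 0, "tx": 0, "ty": 0, "tz": -0.02, "ax": 0, "ay": 0, "az": 0}, {"claw": 0, "tx": 0, "ty": 0, "tz": -0.02, "ax": 0, "ay": 0, "az": 0}, {"claw": 0, "tx": 0, "ty": 0, "tz": 0, "ax": 0, "ay": 0, "az": 0}]}}

```text
clock: 20.68
tcp_pos: [0.5303, -0.2696, 0.3746]
orientation: [2.502, 1.889, 0.006]
contact_force: [0.5, 0.1, 0.4]
grip_width: 0.0851
gripper_force: 0.0
```

```bash
python3 - <<'E'
from h import *
st();C=cam('wrist');im=snap('wrist','w7.png')
find('wrist',['liner0','cell_a'])
plan(W,14);path(W,14)
E
```

```text
t 20.6833 q [ 0.89  0.46 -0.69  1.75  0.34  1.04 -0.2 ] w 0.0851 F [0.5 0.1 0.4] 0.0
wrist tip_of liner0 0.81 [ 0.5551 -0.185   0.0012]
wrist tip_of liner0 0.64 [ 5.380e-01 -2.295e-01  1.000e-04]
wrist tip_of cell_a 0.78 [ 0.5291 -0.2688 -0.0014]
14 rows t [ 0.0272 -0.0086 -0.0047] a [ 0.    0.   -1.49]
0 [ 0.529 -0.27   0.37 ] [ 0.529 -0.27   0.157]
2 [ 0.526 -0.213  0.379] [ 0.526 -0.213  0.166]
4 [ 0.521 -0.156  0.388] [ 0.521 -0.156  0.175]
6 [ 0.512 -0.099  0.398] [ 0.513 -0.099  0.185]
8 [ 0.501 -0.043  0.407] [ 0.501 -0.043  0.194]
10 [0.487 0.012 0.416] [0.487 0.012 0.203]
12 [0.47  0.066 0.426] [0.47  0.066 0.213]
14 [0.45  0.12  0.435] [0.45  0.12  0.222]
```

Cell 1 is seated: the network puts its foot at (0.529, −0.269, ~0). Returning for the cell at y=−22.

```bash
python3 - <<'E'
from h import *
plan(W,11);t=at(-.022,.075);plan(t,9,W);print(t[:3,3])
E
```

```text
11 rows t [ 0.0346 -0.0111 -0.006 ] a [ 0.   0.  -1.9]
9 rows t [ 0.0066 -0.0079  0.0192] a [-3.55  0.31 -1.09]
[0.41382278 0.17744921 0.25294   ]
```

>>> {"api": "arm_command", "payload": {"plan": [{"claw": 0, "tx": 0.0346, "ty": -0.0111, "tz": -0.006, "ax": 0, "ay": 0, "az": -1.9}, {"claw": 0, "tx": 0.0346, "ty": -0.0111, "tz": -0.006, "ax": 0, "ay": 0, "az": -1.9}, {"claw": 0, "tx": 0.0346, "ty": -0.0111, "tz": -0.006, "ax": 0, "ay": 0, "az": -1.9}, {"claw": 0, "tx": 0.0346, "ty": -0.0111, "tz": -0.006, "ax": 0, "ay": 0, "az": -1.9}, {"claw": 0, "tx": 0.0346, "ty": -0.0111, "tz": -0.006, "ax": 0, "ay": 0, "az": -1.9}, {"claw": 0, "tx": 0.0346, "ty": -0.0111, "tz": -0.006, "ax": 0, "ay": 0, "az": -1.9}, {"claw": 0, "tx": 0.0346, "ty": -0.0111, "tz": -0.006, "ax": 0, "ay": 0, "az": -1.9}, {"claw": 0, "tx": 0.0346, "ty": -0.0111, "tz": -0.006, "ax": 0, "ay": 0, "az": -1.9}, {"claw": 0, "tx": 0.0346, "ty": -0.0111, "tz": -0.006, "ax": 0, "ay": 0, "az": -1.9}, {"claw": 0, "tx": 0.0346, "ty": -0.0111, "tz": -0.006, "ax": 0, "ay": 0, "az": -1.9}]}}

```text
clock: 21.67
tcp_pos: [0.4623, 0.0874, 0.4287]
orientation: [-2.158, -2.282, 0.002]
contact_force: [0.1, 1.0, 0.1]
grip_width: 0.0852
gripper_force: 0.0
```

```bash
python3 - <<'E'
from h import *
st();print(r.get_obs()['tcp_pos']);t=at(-.022,.075);plan(t,10);path(t,10)
E
```

```text
t 21.6667 q [ 0.54  0.23 -0.97  1.95  0.21  1.07 -0.46] w 0.0852 F [0.1 1.  0.1] 0.0
[0.46228221 0.08738707 0.42874047]
10 rows t [ 0.0093 -0.0078  0.0165] a [-3.2   0.33 -1.15]
0 [0.462 0.087 0.429] [0.462 0.087 0.216]
1 [0.454 0.096 0.412] [0.465 0.098 0.2  ]
2 [0.446 0.105 0.395] [0.469 0.109 0.184]
3 [0.439 0.114 0.378] [0.474 0.121 0.168]
4 [0.433 0.123 0.361] [0.48  0.132 0.153]
5 [0.428 0.132 0.343] [0.485 0.144 0.138]
6 [0.424 0.141 0.325] [0.492 0.156 0.124]
7 [0.42  0.15  0.307] [0.499 0.168 0.11 ]
8 [0.417 0.159 0.289] [0.506 0.181 0.097]
9 [0.415 0.168 0.271] [0.514 0.194 0.084]
10 [0.414 0.177 0.253] [0.523 0.207 0.072]
```

>>> {"api": "arm_command", "payload": {"plan": [{"claw": 0, "tx": 0.0093, "ty": -0.0078, "tz": 0.0165, "ax": -3.2, "ay": 0.33, "az": -1.15}, {"claw": 0, "tx": 0.0093, "ty": -0.0078, "tz": 0.0165, "ax": -3.2, "ay": 0.33, "az": -1.15}, {"claw": 0, "tx": 0.0093, "ty": -0.0078, "tz": 0.0165, "ax": -3.2, "ay": 0.33, "az": -1.15}, {"claw": 0, "tx": 0.0093, "ty": -0.0078, "tz": 0.0165, "ax": -3.2, "ay": 0.33, "az": -1.15}, {"claw": 0, "tx": 0.0093, "ty": -0.0078, "tz": 0.0165, "ax": -3.2, "ay": 0.33, "az": -1.15}, {"claw": 0, "tx": 0.0093, "ty": -0.0078, "tz": 0.0165, "ax": -3.2, "ay": 0.33, "az": -1.15}, {"claw": 0, "tx": 0.0093, "ty": -0.0078, "tz": 0.0165, "ax": -3.2, "ay": 0.33, "az": -1.15}, {"claw": 0, "tx": 0.0093, "ty": -0.0078, "tz": 0.0165, "ax": -3.2, "ay": 0.33, "az": -1.15}, {"claw": 0, "tx": 0.0093, "ty": -0.0078, "tz": 0.0165, "ax": -3.2, "ay": 0.33, "az": -1.15}, {"claw": 0, "tx": 0.0093, "ty": -0.0078, "tz": 0.0165, "ax": -3.2, "ay": 0.33, "az": -1.15}]}}

```text
clock: 22.5
tcp_pos: [0.4183, 0.1636, 0.2728]
orientation: [1.724, 2.176, 0.55]
contact_force: [0.6, 0.4, 1.1]
grip_width: 0.0859
gripper_force: 0.0
```

>>> {"api": "arm_command", "payload": {"plan": [{"claw": 0, "tx": 0, "ty": 0, "tz": 0, "ax": 0, "ay": 0, "az": -7}, {"claw": 0, "tx": 0, "ty": 0, "tz": 0, "ax": 0, "ay": 0, "az": -7}, {"claw": 0, "tx": 0, "ty": 0, "tz": 0, "ax": 0, "ay": 0, "az": -7}, {"claw": 0, "tx": 0, "ty": 0, "tz": 0, "ax": 0, "ay": 0, "az": -7}, {"claw": 0, "tx": 0, "ty": 0, "tz": 0, "ax": 0, "ay": 0, "az": -7}, {"claw": 0, "tx": 0, "ty": 0, "tz": 0, "ax": 0, "ay": 0, "az": -7}, {"claw": 0, "tx": 0, "ty": 0, "tz": 0, "ax": 0, "ay": 0, "az": -7}, {"claw": 0, "tx": 0, "ty": 0, "tz": 0, "ax": 0, "ay": 0, "az": -7}, {"claw": 0, "tx": 0, "ty": 0, "tz": 0, "ax": 0, "ay": 0, "az": -7}, {"claw": 0, "tx": 0, "ty": 0, "tz": 0, "ax": 0, "ay": 0, "az": -7}]}}

```text
clock: 23.33
tcp_pos: [0.4189, 0.1631, 0.2736]
orientation: [0.151, 2.652, 0.185]
contact_force: [-0.2, 0.1, -0.3]
grip_width: 0.0854
gripper_force: 0.0
```

```bash
python3 - <<'E'
from h import *
st();t=at(-.022,.075)@FL;plan(t,16);path(t,16)
E
```

```text
t 23.3333 q [ 0.01  0.3  -0.65  2.33  1.34  0.35 -0.35] w 0.0854 F [-0.2  0.1 -0.3] 0.0
16 rows t [0.0001 0.0014 0.001 ] a [ 0.07 -0.26 -6.95]
0 [0.419 0.163 0.274] [0.518 0.185 0.087]
2 [0.42  0.166 0.272] [0.521 0.188 0.086]
4 [0.42  0.169 0.27 ] [0.523 0.191 0.085]
6 [0.42  0.172 0.268] [0.524 0.194 0.084]
8 [0.419 0.174 0.265] [0.525 0.197 0.082]
10 [0.418 0.176 0.262] [0.525 0.2   0.08 ]
12 [0.417 0.177 0.259] [0.525 0.203 0.078]
14 [0.415 0.178 0.256] [0.524 0.205 0.075]
16 [0.414 0.177 0.253] [0.523 0.207 0.072]
```

>>> {"api": "arm_command", "payload": {"plan": [{"claw": 0, "tx": 0.0001, "ty": 0.0014, "tz": 0.001, "ax": 0.07, "ay": -0.26, "az": -6.95}, {"claw": 0, "tx": 0.0001, "ty": 0.0014, "tz": 0.001, "ax": 0.07, "ay": -0.26, "az": -6.95}, {"claw": 0, "tx": 0.0001, "ty": 0.0014, "tz": 0.001, "ax": 0.07, "ay": -0.26, "az": -6.95}, {"claw": 0, "tx": 0.0001, "ty": 0.0014, "tz": 0.001, "ax": 0.07, "ay": -0.26, "az": -6.95}, {"claw": 0, "tx": 0.0001, "ty": 0.0014, "tz": 0.001, "ax": 0.07, "ay": -0.26, "az": -6.95}, {"claw": 0, "tx": 0.0001, "ty": 0.0014, "tz": 0.001, "ax": 0.07, "ay": -0.26, "az": -6.95}, {"claw": 0, "tx": 0.0001, "ty": 0.0014, "tz": 0.001, "ax": 0.07, "ay": -0.26, "az": -6.95}, {"claw": 0, "tx": 0.0001, "ty": 0.0014, "tz": 0.001, "ax": 0.07, "ay": -0.26, "az": -6.95}, {"claw": 0, "tx": 0.0001, "ty": 0.0014, "tz": 0.001, "ax": 0.07, "ay": -0.26, "az": -6.95}, {"claw": 0, "tx": 0.0001, "ty": 0.0014, "tz": 0.001, "ax": 0.07, "ay": -0.26, "az": -6.95}]}}

```text
clock: 24.17
tcp_pos: [0.418, 0.176, 0.263]
orientation: [-1.368, 2.232, -0.236]
contact_force: [-0.1, -0.1, -0.4]
grip_width: 0.0853
gripper_force: 0.0
```

```bash
python3 - <<'E'
from h import *
st();t=at(-.022,.065)@FL;plan(t,8)
E
```

```text
t 24.1667 q [-0.04  0.33 -0.63  2.34  1.57  0.38  0.61] w 0.0853 F [-0.1 -0.1 -0.4] 0.0
8 rows t [0.0001 0.0011 0.0021] a [ 0.05 -0.19 -5.21]
```

>>> {"api": "arm_command", "payload": {"plan": [{"claw": 0, "tx": 0.0001, "ty": 0.0011, "tz": 0.0021, "ax": 0.05, "ay": -0.19, "az": -5.21}, {"claw": 0, "tx": 0.0001, "ty": 0.0011, "tz": 0.0021, "ax": 0.05, "ay": -0.19, "az": -5.21}, {"claw": 0, "tx": 0.0001, "ty": 0.0011, "tz": 0.0021, "ax": 0.05, "ay": -0.19, "az": -5.21}, {"claw": 0, "tx": 0.0001, "ty": 0.0011, "tz": 0.0021, "ax": 0.05, "ay": -0.19, "az": -5.21}, {"claw": 0, "tx": 0.0001, "ty": 0.0011, "tz": 0.0021, "ax": 0.05, "ay": -0.19, "az": -5.21}, {"claw": 0, "tx": 0.0001, "ty": 0.0011, "tz": 0.0021, "ax": 0.05, "ay": -0.19, "az": -5.21}, {"claw": 0, "tx": 0.0001, "ty": 0.0011, "tz": 0.0021, "ax": 0.05, "ay": -0.19, "az": -5.21}, {"claw": 0, "tx": 0.0001, "ty": 0.0011, "tz": 0.0021, "ax": 0.05, "ay": -0.19, "az": -5.21}, {"claw": 0, "tx": 0, "ty": 0, "tz": 0, "ax": 0, "ay": 0, "az": 0}, {"claw": 0, "tx": 0, "ty": 0, "tz": 0, "ax": 0, "ay": 0, "az": 0}]}}

```text
clock: 25.0
tcp_pos: [0.4193, 0.1789, 0.2446]
orientation: [-2.104, 1.627, -0.462]
contact_force: [-0.4, 0.2, 0.5]
grip_width: 0.0858
gripper_force: 0.0
```

```bash
python3 - <<'E'
from h import *
st();t=at(-.022,.065)@FL;plan(t,1);plan(at(-.022,.024)@FL,6)
E
```

```text
t 25.0 q [-0.09  0.37 -0.57  2.35  1.78  0.37  1.13] w 0.0858 F [-0.4  0.2  0.5] 0.0
1 rows t [ 0.      0.0004 -0.0001] a [ 0.02 -0.02 -0.48]
6 rows t [-0.      0.0001  0.0068] a [ 0.   -0.   -0.08]
```

>>> {"api": "arm_command", "payload": {"plan": [{"claw": 0, "tx": 0, "ty": 0.0001, "tz": 0.0068, "ax": 0, "ay": 0, "az": -0.08}, {"claw": 0, "tx": 0, "ty": 0.0001, "tz": 0.0068, "ax": 0, "ay": 0, "az": -0.08}, {"claw": 0, "tx": 0, "ty": 0.0001, "tz": 0.0068, "ax": 0, "ay": 0, "az": -0.08}, {"claw": 0, "tx": 0, "ty": 0.0001, "tz": 0.0068, "ax": 0, "ay": 0, "az": -0.08}, {"claw": 0, "tx": 0, "ty": 0.0001, "tz": 0.0068, "ax": 0, "ay": 0, "az": -0.08}, {"claw": 0, "tx": 0, "ty": 0.0001, "tz": 0.0068, "ax": 0, "ay": 0, "az": -0.08}, {"claw": 0.2, "tx": 0, "ty": 0, "tz": 0, "ax": 0, "ay": 0, "az": 0}, {"claw": 0.3, "tx": 0, "ty": 0, "tz": 0, "ax": 0, "ay": 0, "az": 0}, {"claw": 0.4, "tx": 0, "ty": 0, "tz": 0, "ax": 0, "ay": 0, "az": 0}, {"claw": 0.4, "tx": 0, "ty": 0, "tz": 0, "ax": 0, "ay": 0, "az": 0}]}}

```text
clock: 25.83
tcp_pos: [0.4401, 0.1846, 0.2106]
orientation: [-2.112, 1.616, -0.466]
contact_force: [0.1, 0.2, 0.2]
grip_width: 0.0515
gripper_force: 0.0
```

```bash
python3 - <<'E'
from h import *
st();plan(at(-.022,.024)@FL,1)
E
```

```text
t 25.8333 q [-0.07  0.48 -0.59  2.32  1.93  0.44  1.02] w 0.0515 F [0.1 0.2 0.2] 0.0
1 rows t [0.0001 0.0006 0.0006] a [-0.1  -0.01  0.13]
```

>>> {"api": "arm_command", "payload": {"plan": [{"claw": 0.6, "tx": 0, "ty": 0.0006, "tz": 0.0006, "ax": 0, "ay": 0, "az": 0}, {"claw": 1, "tx": 0, "ty": 0, "tz": 0, "ax": 0, "ay": 0, "az": 0}, {"claw": 1, "tx": 0, "ty": 0, "tz": 0, "ax": 0, "ay": 0, "az": 0}, {"claw": 1, "tx": 0, "ty": 0, "tz": 0, "ax": 0, "ay": 0, "az": 0}, {"claw": 1, "tx": 0, "ty": 0, "tz": 0, "ax": 0, "ay": 0, "az": 0}, {"claw": 1, "tx": 0, "ty": 0, "tz": 0, "ax": 0, "ay": 0, "az": 0}, {"claw": 1, "tx": 0, "ty": 0, "tz": 0, "ax": 0, "ay": 0, "az": 0}, {"claw": 1, "tx": 0, "ty": 0, "tz": -0.004, "ax": 0, "ay": 0, "az": 0}, {"claw": 1, "tx": 0, "ty": 0, "tz": -0.005, "ax": 0, "ay": 0, "az": 0}, {"claw": 1, "tx": 0, "ty": 0, "tz": -0.005, "ax": 0, "ay": 0, "az": 0}]}}

```text
clock: 26.67
tcp_pos: [0.4326, 0.1825, 0.2217]
orientation: [-2.112, 1.616, -0.466]
contact_force: [0.4, 0.2, -0.9]
grip_width: 0.0306
gripper_force: 49.6
```

>>> {"api": "arm_command", "payload": {"plan": [{"claw": 1, "tx": 0, "ty": 0, "tz": -0.006, "ax": 0, "ay": 0, "az": 0}, {"claw": 1, "tx": 0, "ty": 0, "tz": -0.006, "ax": 0, "ay": 0, "az": 0}, {"claw": 1, "tx": 0, "ty": 0, "tz": -0.006, "ax": 0, "ay": 0, "az": 0}, {"claw": 1, "tx": 0, "ty": 0, "tz": -0.006, "ax": 0, "ay": 0, "az": 0}, {"claw": 1, "tx": 0, "ty": 0, "tz": -0.004, "ax": 0, "ay": 0, "az": 7}, {"claw": 1, "tx": 0, "ty": 0, "tz": -0.004, "ax": 0, "ay": 0, "az": 7}, {"claw": 1, "tx": 0, "ty": 0, "tz": -0.002, "ax": 0, "ay": 0, "az": 7}, {"claw": 1, "tx": 0, "ty": 0, "tz": 0, "ax": 0, "ay": 0, "az": 7}, {"claw": 1, "tx": 0, "ty": 0, "tz": 0, "ax": 0, "ay": 0, "az": 7}, {"claw": 1, "tx": 0, "ty": 0, "tz": 0, "ax": 0, "ay": 0, "az": 7}]}}

```text
clock: 27.5
tcp_pos: [0.4148, 0.1778, 0.2505]
orientation: [-1.353, 2.216, -0.211]
contact_force: [1.1, 0.1, -2.6]
grip_width: 0.0306
gripper_force: 49.6
```

>>> {"api": "arm_command", "payload": {"plan": [{"claw": 1, "tx": 0, "ty": 0, "tz": 0, "ax": 0, "ay": 0, "az": 7}, {"claw": 1, "tx": 0, "ty": 0, "tz": 0, "ax": 0, "ay": 0, "az": 7}, {"claw": 1, "tx": 0, "ty": 0, "tz": 0, "ax": 0, "ay": 0, "az": 7}, {"claw": 1, "tx": 0, "ty": 0, "tz": 0, "ax": 0, "ay": 0, "az": 7}, {"claw": 1, "tx": 0, "ty": 0, "tz": 0, "ax": 0, "ay": 0, "az": 7}, {"claw": 1, "tx": 0, "ty": 0, "tz": 0, "ax": 0, "ay": 0, "az": 7}, {"claw": 1, "tx": 0, "ty": 0, "tz": 0, "ax": 0, "ay": 0, "az": 7}, {"claw": 1, "tx": 0, "ty": 0, "tz": 0, "ax": 0, "ay": 0, "az": 7}, {"claw": 1, "tx": 0, "ty": 0, "tz": 0, "ax": 0, "ay": 0, "az": 7}, {"claw": 1, "tx": 0, "ty": 0, "tz": 0, "ax": 0, "ay": 0, "az": 7}]}}

```text
clock: 28.33
tcp_pos: [0.4149, 0.1778, 0.2504]
orientation: [0.163, 2.596, 0.238]
contact_force: [-0.1, 0.9, -1.4]
grip_width: 0.0301
gripper_force: 49.7
```

```bash
python3 - <<'E'
from h import *
st();plan(at(-.022,.072),1);plan(W,14);path(W,14)
E
```

```text
t 28.3333 q [ 0.16  0.43 -0.88  2.35  1.7   0.49 -0.71] w 0.0301 F [-0.1  0.9 -1.4] 49.7
1 rows t [-0.0004  0.0001  0.0002] a [4.000e-02 6.000e-02 6.781e+01]
14 rows t [-0.008   0.0017 -0.0116] a [2.16 1.2  5.4 ]
0 [0.415 0.178 0.25 ] [0.524 0.207 0.07 ]
2 [0.417 0.175 0.279] [0.516 0.191 0.091]
4 [0.421 0.171 0.306] [0.507 0.176 0.111]
6 [0.426 0.165 0.334] [0.497 0.162 0.133]
8 [0.432 0.157 0.36 ] [0.485 0.149 0.154]
10 [0.438 0.146 0.386] [0.474 0.138 0.176]
12 [0.444 0.134 0.411] [0.462 0.128 0.199]
14 [0.45  0.12  0.435] [0.45  0.12  0.222]
```

Gripped and lifted. The remaining turn goes into the upright move.

>>> {"api": "arm_command", "payload": {"plan": [{"claw": 1, "tx": -0.008, "ty": 0.0017, "tz": -0.0116, "ax": 2.16, "ay": 1.2, "az": 5.4}, {"claw": 1, "tx": -0.008, "ty": 0.0017, "tz": -0.0116, "ax": 2.16, "ay": 1.2, "az": 5.4}, {"claw": 1, "tx": -0.008, "ty": 0.0017, "tz": -0.0116, "ax": 2.16, "ay": 1.2, "az": 5.4}, {"claw": 1, "tx": -0.008, "ty": 0.0017, "tz": -0.0116, "ax": 2.16, "ay": 1.2, "az": 5.4}, {"claw": 1, "tx": -0.008, "ty": 0.0017, "tz": -0.0116, "ax": 2.16, "ay": 1.2, "az": 5.4}, {"claw": 1, "tx": -0.008, "ty": 0.0017, "tz": -0.0116, "ax": 2.16, "ay": 1.2, "az": 5.4}, {"claw": 1, "tx": -0.008, "ty": 0.0017, "tz": -0.0116, "ax": 2.16, "ay": 1.2, "az": 5.4}, {"claw": 1, "tx": -0.008, "ty": 0.0017, "tz": -0.0116, "ax": 2.16, "ay": 1.2, "az": 5.4}, {"claw": 1, "tx": -0.008, "ty": 0.0017, "tz": -0.0116, "ax": 2.16, "ay": 1.2, "az": 5.4}, {"claw": 1, "tx": -0.008, "ty": 0.0017, "tz": -0.0116, "ax": 2.16, "ay": 1.2, "az": 5.4}]}}

```text
clock: 29.17
tcp_pos: [0.4382, 0.147, 0.3853]
orientation: [1.548, 2.54, 0.081]
contact_force: [1.1, -0.5, -2.0]
grip_width: 0.0305
gripper_force: 49.7
```

```bash
python3 - <<'E'
from h import *
st();t=pk(0,.16);plan(t,18);path(t,18);plan(W,5)
E
```

```text
t 29.1667 q [ 0.4   0.24 -1.    2.07  0.43  0.87 -0.36] w 0.0305 F [ 1.1 -0.5 -2. ] 49.7
18 rows t [-0.0218  0.0032  0.0018] a [0.54 0.18 2.4 ]
0 [0.438 0.147 0.385] [0.474 0.138 0.176]
3 [0.475 0.092 0.388] [0.504 0.083 0.177]
6 [0.504 0.032 0.389] [0.527 0.023 0.177]
9 [ 0.525 -0.031  0.388] [ 0.543 -0.039  0.176]
12 [ 0.539 -0.096  0.386] [ 0.55  -0.102  0.173]
15 [ 0.544 -0.162  0.382] [ 0.549 -0.165  0.169]
18 [ 0.541 -0.228  0.378] [ 0.541 -0.228  0.165]
5 rows t [-0.0065  0.0014 -0.0095] a [1.75 0.99 4.45]
```

>>> {"api": "arm_command", "payload": {"plan": [{"claw": 1, "tx": -0.0218, "ty": 0.0032, "tz": 0.0018, "ax": 0.54, "ay": 0.18, "az": 2.4}, {"claw": 1, "tx": -0.0218, "ty": 0.0032, "tz": 0.0018, "ax": 0.54, "ay": 0.18, "az": 2.4}, {"claw": 1, "tx": -0.0218, "ty": 0.0032, "tz": 0.0018, "ax": 0.54, "ay": 0.18, "az": 2.4}, {"claw": 1, "tx": -0.0218, "ty": 0.0032, "tz": 0.0018, "ax": 0.54, "ay": 0.18, "az": 2.4}, {"claw": 1, "tx": -0.0218, "ty": 0.0032, "tz": 0.0018, "ax": 0.54, "ay": 0.18, "az": 2.4}, {"claw": 1, "tx": -0.0218, "ty": 0.0032, "tz": 0.0018, "ax": 0.54, "ay": 0.18, "az": 2.4}, {"claw": 1, "tx": -0.0218, "ty": 0.0032, "tz": 0.0018, "ax": 0.54, "ay": 0.18, "az": 2.4}, {"claw": 1, "tx": -0.0218, "ty": 0.0032, "tz": 0.0018, "ax": 0.54, "ay": 0.18, "az": 2.4}, {"claw": 1, "tx": -0.0218, "ty": 0.0032, "tz": 0.0018, "ax": 0.54, "ay": 0.18, "az": 2.4}, {"claw": 1, "tx": -0.0218, "ty": 0.0032, "tz": 0.0018, "ax": 0.54, "ay": 0.18, "az": 2.4}]}}

```text
clock: 30.0
tcp_pos: [0.5327, -0.0538, 0.3871]
orientation: [2.107, 2.226, 0.038]
contact_force: [-0.8, -0.1, -1.5]
grip_width: 0.0306
gripper_force: 49.8
```

>>> {"api": "arm_command", "payload": {"plan": [{"claw": 1, "tx": -0.0218, "ty": 0.0032, "tz": 0.0018, "ax": 0.54, "ay": 0.18, "az": 2.4}, {"claw": 1, "tx": -0.0218, "ty": 0.0032, "tz": 0.0018, "ax": 0.54, "ay": 0.18, "az": 2.4}, {"claw": 1, "tx": -0.0218, "ty": 0.0032, "tz": 0.0018, "ax": 0.54, "ay": 0.18, "az": 2.4}, {"claw": 1, "tx": -0.0218, "ty": 0.0032, "tz": 0.0018, "ax": 0.54, "ay": 0.18, "az": 2.4}, {"claw": 1, "tx": -0.0218, "ty": 0.0032, "tz": 0.0018, "ax": 0.54, "ay": 0.18, "az": 2.4}, {"claw": 1, "tx": -0.0218, "ty": 0.0032, "tz": 0.0018, "ax": 0.54, "ay": 0.18, "az": 2.4}, {"claw": 1, "tx": -0.0218, "ty": 0.0032, "tz": 0.0018, "ax": 0.54, "ay": 0.18, "az": 2.4}, {"claw": 1, "tx": -0.0218, "ty": 0.0032, "tz": 0.0018, "ax": 0.54, "ay": 0.18, "az": 2.4}, {"claw": 1, "tx": 0, "ty": 0, "tz": 0, "ax": 0, "ay": 0, "az": 0}, {"claw": 1, "tx": 0, "ty": 0, "tz": 0, "ax": 0, "ay": 0, "az": 0}]}}

```text
clock: 30.83
tcp_pos: [0.5423, -0.2297, 0.3772]
orientation: [2.509, 1.887, -0.001]
contact_force: [-0.4, 0.5, -1.5]
grip_width: 0.0306
gripper_force: 49.9
```

```bash
cat > held.py <<'E'
from h import *
g=snap('wrist','held.png')[:,318:328].mean(1)
d=np.abs(np.diff(cv2.GaussianBlur(g.astype(np.float32),(1,3),0),axis=0)).sum(1)
print('edges',[(v,int(d[v])) for v in range(235,400) if d[v]>9 and d[v]==d[max(0,v-2):v+3].max()])
E
python3 - <<'E'
from h import *
st();t=pk(0,.045);plan(t,10);import held
E
```

```text
t 30.8333 q [ 0.81  0.45 -0.68  1.76  0.32  1.05 -0.26] w 0.0306 F [-0.4  0.5 -1.5] 49.9
10 rows t [ 0.0001 -0.0002  0.0115] a [ 0.01  0.01 -0.01]
edges [(238, 16), (245, 10), (308, 20), (314, 33), (333, 23), (367, 18), (382, 74), (392, 27)]
```

The held cell sits in the hand just as the first did. Lowering.

>>> {"api": "arm_command", "payload": {"plan": [{"claw": 1, "tx": 0, "ty": -0.0002, "tz": 0.0115, "ax": 0, "ay": 0, "az": 0}, {"claw": 1, "tx": 0, "ty": -0.0002, "tz": 0.0115, "ax": 0, "ay": 0, "az": 0}, {"claw": 1, "tx": 0, "ty": -0.0002, "tz": 0.0115, "ax": 0, "ay": 0, "az": 0}, {"claw": 1, "tx": 0, "ty": -0.0002, "tz": 0.0115, "ax": 0, "ay": 0, "az": 0}, {"claw": 1, "tx": 0, "ty": -0.0002, "tz": 0.0115, "ax": 0, "ay": 0, "az": 0}, {"claw": 1, "tx": 0, "ty": -0.0002, "tz": 0.0115, "ax": 0, "ay": 0, "az": 0}, {"claw": 1, "tx": 0, "ty": -0.0002, "tz": 0.0115, "ax": 0, "ay": 0, "az": 0}, {"claw": 1, "tx": 0, "ty": -0.0002, "tz": 0.0115, "ax": 0, "ay": 0, "az": 0}, {"claw": 1, "tx": 0, "ty": -0.0002, "tz": 0.0115, "ax": 0, "ay": 0, "az": 0}, {"claw": 1, "tx": 0, "ty": 0, "tz": 0.006, "ax": 0, "ay": 0, "az": 0}]}}

```text
clock: 31.72
tcp_pos: [0.5408, -0.2268, 0.2663]
orientation: [2.505, 1.894, -0.002]
contact_force: [0.6, -0.6, -1.8]
grip_width: 0.0308
gripper_force: 49.9
```

```bash
python3 - <<'E'
from h import *
st();plan(pk(0,.002),9)
E
```

```text
t 31.7167 q [ 0.76  0.57 -0.62  1.85  0.43  0.85 -0.35] w 0.0308 F [ 0.6 -0.6 -1.8] 49.9
9 rows t [-0.0001  0.      0.0052] a [0.   0.01 0.02]
```

>>> {"api": "arm_command", "payload": {"plan": [{"claw": 1, "tx": -0.0005, "ty": 0, "tz": 0.0052, "ax": 0, "ay": 0, "az": 0}, {"claw": 1, "tx": -0.0005, "ty": 0, "tz": 0.0052, "ax": 0, "ay": 0, "az": 0}, {"claw": 1, "tx": -0.0002, "ty": 0, "tz": 0.0052, "ax": 0, "ay": 0, "az": 0}, {"claw": 1, "tx": 0, "ty": 0, "tz": 0.0052, "ax": 0, "ay": 0, "az": 0}, {"claw": 1, "tx": 0, "ty": 0, "tz": 0.0052, "ax": 0, "ay": 0, "az": 0}, {"claw": 1, "tx": 0, "ty": 0, "tz": 0.0052, "ax": 0, "ay": 0, "az": 0}, {"claw": 1, "tx": 0, "ty": 0, "tz": 0.0052, "ax": 0, "ay": 0, "az": 0}, {"claw": 1, "tx": 0, "ty": 0, "tz": 0.0052, "ax": 0, "ay": 0, "az": 0}, {"claw": 1, "tx": 0, "ty": 0, "tz": 0.0045, "ax": 0, "ay": 0, "az": 0}, {"claw": 1, "tx": 0, "ty": 0, "tz": 0, "ax": 0, "ay": 0, "az": 0}]}}

```text
clock: 32.55
tcp_pos: [0.5407, -0.228, 0.221]
orientation: [2.505, 1.894, -0.001]
contact_force: [-0.4, -0.4, -1.1]
grip_width: 0.0304
gripper_force: 49.9
```

```bash
python3 - <<'E'
from h import *
st();plan(pk(0,.0),1)
E
```

```text
t 32.55 q [ 0.73  0.64 -0.58  1.88  0.49  0.77 -0.39] w 0.0304 F [-0.4 -0.4 -1.1] 49.9
1 rows t [ 0.0001 -0.0001  0.0034] a [0.05 0.1  0.18]
```

>>> {"api": "arm_command", "payload": {"plan": [{"claw": 1, "tx": 0, "ty": 0, "tz": 0.0015, "ax": 0, "ay": 0, "az": 0}, {"claw": 1, "tx": 0, "ty": 0, "tz": 0.0013, "ax": 0, "ay": 0, "az": 0}, {"claw": 1, "tx": 0, "ty": 0, "tz": 0, "ax": 0, "ay": 0, "az": 0}, {"claw": 0.55, "tx": 0, "ty": 0, "tz": 0, "ax": 0, "ay": 0, "az": 0}, {"claw": 0.45, "tx": 0, "ty": 0, "tz": 0, "ax": 0, "ay": 0, "az": 0}, {"claw": 0.42, "tx": 0, "ty": 0, "tz": 0, "ax": 0, "ay": 0, "az": 0}, {"claw": 0.42, "tx": 0, "ty": 0, "tz": 0, "ax": 0, "ay": 0, "az": 0}, {"claw": 0.42, "tx": 0, "ty": 0, "tz": 0, "ax": 0, "ay": 0, "az": 0}, {"claw": 0.42, "tx": 0, "ty": 0, "tz": 0, "ax": 0, "ay": 0, "az": 0}, {"claw": 0.42, "tx": 0, "ty": 0, "tz": -0.003, "ax": 0, "ay": 0, "az": 0}]}}

```text
clock: 33.38
tcp_pos: [0.5409, -0.2281, 0.222]
orientation: [2.504, 1.893, -0.001]
contact_force: [-0.8, -0.2, 0.7]
grip_width: 0.0497
gripper_force: 0.0
```

>>> {"api": "arm_command", "payload": {"plan": [{"claw": 0.42, "tx": 0, "ty": 0, "tz": -0.006, "ax": 0, "ay": 0, "az": 0}, {"claw": 0.42, "tx": 0, "ty": 0, "tz": -0.012, "ax": 0, "ay": 0, "az": 0}, {"claw": 0.42, "tx": 0, "ty": 0, "tz": -0.018, "ax": 0, "ay": 0, "az": 0}, {"claw": 0.42, "tx": 0, "ty": 0, "tz": -0.02, "ax": 0, "ay": 0, "az": 0}, {"claw": 0.42, "tx": 0, "ty": 0, "tz": -0.02, "ax": 0, "ay": 0, "az": 0}, {"claw": 0.3, "tx": 0, "ty": 0, "tz": -0.02, "ax": 0, "ay": 0, "az": 0}, {"claw": 0, "tx": 0, "ty": 0, "tz": -0.02, "ax": 0, "ay": 0, "az": 0}, {"claw": 0, "tx": 0, "ty": 0, "tz": -0.02, "ax": 0, "ay": 0, "az": 0}, {"claw": 0, "tx": 0, "ty": 0, "tz": -0.02, "ax": 0, "ay": 0, "az": 0}, {"claw": 0, "tx": 0, "ty": 0, "tz": 0, "ax": 0, "ay": 0, "az": 0}]}}

```text
clock: 34.22
tcp_pos: [0.5421, -0.2274, 0.3837]
orientation: [2.498, 1.889, 0.006]
contact_force: [0.9, 0.3, 1.2]
grip_width: 0.0856
gripper_force: 0.0
```

```bash
python3 - <<'E'
from h import *
st();print(r.get_obs()['tcp_pos']);snap('wrist','w8.png');find('wrist',['liner0','cell_a'])
plan(W,11);t=at(.066,.08);print(t[:3,3]);plan(t,12,W)
E
```

```text
t 34.2167 q [ 0.82  0.44 -0.69  1.76  0.32  1.05 -0.26] w 0.0856 F [0.9 0.3 1.2] 0.0
[ 0.54211023 -0.22739057  0.38374151]
wrist tip_of liner0 0.76 [ 5.526e-01 -1.873e-01 -3.000e-04]
wrist tip_of cell_a 0.62 [ 0.541  -0.2345  0.0068]
wrist tip_of cell_a 0.58 [ 0.6686 -0.1128  0.0076]
wrist tip_of cell_a 0.57 [ 0.5297 -0.2701 -0.0035]
11 rows t [ 0.0307 -0.0117 -0.0052] a [ 0.01  0.01 -1.89]
[0.38844334 0.26175166 0.25718   ]
12 rows t [ 0.0123 -0.0069  0.0138] a [-2.66  0.23 -0.81]
```

Both liners at −44 and 0 are covered now. Returning for the last cell.

>>> {"api": "arm_command", "payload": {"plan": [{"claw": 0, "tx": 0.0307, "ty": -0.0117, "tz": -0.0052, "ax": 0, "ay": 0, "az": -1.89}, {"claw": 0, "tx": 0.0307, "ty": -0.0117, "tz": -0.0052, "ax": 0, "ay": 0, "az": -1.89}, {"claw": 0, "tx": 0.0307, "ty": -0.0117, "tz": -0.0052, "ax": 0, "ay": 0, "az": -1.89}, {"claw": 0, "tx": 0.0307, "ty": -0.0117, "tz": -0.0052, "ax": 0, "ay": 0, "az": -1.89}, {"claw": 0, "tx": 0.0307, "ty": -0.0117, "tz": -0.0052, "ax": 0, "ay": 0, "az": -1.89}, {"claw": 0, "tx": 0.0307, "ty": -0.0117, "tz": -0.0052, "ax": 0, "ay": 0, "az": -1.89}, {"claw": 0, "tx": 0.0307, "ty": -0.0117, "tz": -0.0052, "ax": 0, "ay": 0, "az": -1.89}, {"claw": 0, "tx": 0.0307, "ty": -0.0117, "tz": -0.0052, "ax": 0, "ay": 0, "az": -1.89}, {"claw": 0, "tx": 0.0307, "ty": -0.0117, "tz": -0.0052, "ax": 0, "ay": 0, "az": -1.89}, {"claw": 0, "tx": 0.0307, "ty": -0.0117, "tz": -0.0052, "ax": 0, "ay": 0, "az": -1.89}]}}

```text
clock: 35.2
tcp_pos: [0.4631, 0.0916, 0.4288]
orientation: [2.158, 2.281, -0.003]
contact_force: [0.9, 0.5, -0.7]
grip_width: 0.0854
gripper_force: 0.0
```

```bash
python3 - <<'E'
from h import *
st();t=at(.066,.08)@T([0,0,0],[0,0,-1.1]);plan(t,14);path(t,14)
E
```

```text
t 35.2 q [ 0.51  0.23 -0.94  1.95  0.21  1.07 -0.47] w 0.0854 F [ 0.9  0.5 -0.7] 0.0
14 rows t [0.0158 0.0007 0.0097] a [-2.22 -1.05 -5.2 ]
0 [0.463 0.092 0.429] [0.463 0.091 0.216]
2 [0.462 0.123 0.409] [0.479 0.117 0.197]
4 [0.456 0.153 0.388] [0.492 0.145 0.178]
6 [0.447 0.181 0.365] [0.5   0.174 0.159]
8 [0.435 0.206 0.341] [0.505 0.204 0.14 ]
10 [0.421 0.229 0.315] [0.506 0.234 0.12 ]
12 [0.405 0.247 0.287] [0.504 0.263 0.099]
14 [0.388 0.262 0.257] [0.497 0.291 0.077]
```

>>> {"api": "arm_command", "payload": {"plan": [{"claw": 0, "tx": 0.0158, "ty": 0.0007, "tz": 0.0097, "ax": -2.22, "ay": -1.05, "az": -5.2}, {"claw": 0, "tx": 0.0158, "ty": 0.0007, "tz": 0.0097, "ax": -2.22, "ay": -1.05, "az": -5.2}, {"claw": 0, "tx": 0.0158, "ty": 0.0007, "tz": 0.0097, "ax": -2.22, "ay": -1.05, "az": -5.2}, {"claw": 0, "tx": 0.0158, "ty": 0.0007, "tz": 0.0097, "ax": -2.22, "ay": -1.05, "az": -5.2}, {"claw": 0, "tx": 0.0158, "ty": 0.0007, "tz": 0.0097, "ax": -2.22, "ay": -1.05, "az": -5.2}, {"claw": 0, "tx": 0.0158, "ty": 0.0007, "tz": 0.0097, "ax": -2.22, "ay": -1.05, "az": -5.2}, {"claw": 0, "tx": 0.0158, "ty": 0.0007, "tz": 0.0097, "ax": -2.22, "ay": -1.05, "az": -5.2}, {"claw": 0, "tx": 0.0158, "ty": 0.0007, "tz": 0.0097, "ax": -2.22, "ay": -1.05, "az": -5.2}, {"claw": 0, "tx": 0.0158, "ty": 0.0007, "tz": 0.0097, "ax": -2.22, "ay": -1.05, "az": -5.2}, {"claw": 0, "tx": 0.0158, "ty": 0.0007, "tz": 0.0097, "ax": -2.22, "ay": -1.05, "az": -5.2}]}}

```text
clock: 36.03
tcp_pos: [0.4218, 0.228, 0.3145]
orientation: [0.798, 2.627, 0.207]
contact_force: [0.3, 0.0, 0.3]
grip_width: 0.0852
gripper_force: 0.0
```

```bash
python3 - <<'E'
from h import *
st();t=at(.066,.08)@FL;plan(t,20);path(t,20)
E
```

```text
t 36.0333 q [ 0.1   0.34 -0.92  2.18  0.99  0.64 -0.55] w 0.0852 F [0.3 0.  0.3] 0.0
20 rows t [0.0021 0.0036 0.0017] a [-0.07 -0.62 -6.86]
0 [0.422 0.228 0.314] [0.508 0.234 0.12 ]
3 [0.423 0.241 0.31 ] [0.515 0.245 0.118]
6 [0.421 0.252 0.304] [0.519 0.256 0.114]
9 [0.416 0.261 0.295] [0.519 0.268 0.109]
12 [0.408 0.267 0.286] [0.516 0.279 0.102]
15 [0.4   0.269 0.275] [0.51  0.287 0.093]
18 [0.392 0.266 0.264] [0.503 0.291 0.084]
```

>>> {"api": "arm_command", "payload": {"plan": [{"claw": 0, "tx": 0.0021, "ty": 0.0036, "tz": 0.0017, "ax": -0.07, "ay": -0.62, "az": -6.86}, {"claw": 0, "tx": 0.0021, "ty": 0.0036, "tz": 0.0017, "ax": -0.07, "ay": -0.62, "az": -6.86}, {"claw": 0, "tx": 0.0021, "ty": 0.0036, "tz": 0.0017, "ax": -0.07, "ay": -0.62, "az": -6.86}, {"claw": 0, "tx": 0.0021, "ty": 0.0036, "tz": 0.0017, "ax": -0.07, "ay": -0.62, "az": -6.86}, {"claw": 0, "tx": 0.0021, "ty": 0.0036, "tz": 0.0017, "ax": -0.07, "ay": -0.62, "az": -6.86}, {"claw": 0, "tx": 0.0021, "ty": 0.0036, "tz": 0.0017, "ax": -0.07, "ay": -0.62, "az": -6.86}, {"claw": 0, "tx": 0.0021, "ty": 0.0036, "tz": 0.0017, "ax": -0.07, "ay": -0.62, "az": -6.86}, {"claw": 0, "tx": 0.0021, "ty": 0.0036, "tz": 0.0017, "ax": -0.07, "ay": -0.62, "az": -6.86}, {"claw": 0, "tx": 0.0021, "ty": 0.0036, "tz": 0.0017, "ax": -0.07, "ay": -0.62, "az": -6.86}, {"claw": 0, "tx": 0.0021, "ty": 0.0036, "tz": 0.0017, "ax": -0.07, "ay": -0.62, "az": -6.86}]}}

```text
clock: 36.87
tcp_pos: [0.4137, 0.2628, 0.2921]
orientation: [-0.792, 2.512, -0.158]
contact_force: [0.1, 0.2, -0.0]
grip_width: 0.0851
gripper_force: 0.0
```

>>> {"api": "arm_command", "payload": {"plan": [{"claw": 0, "tx": 0.0021, "ty": 0.0036, "tz": 0.0017, "ax": -0.07, "ay": -0.62, "az": -6.86}, {"claw": 0, "tx": 0.0021, "ty": 0.0036, "tz": 0.0017, "ax": -0.07, "ay": -0.62, "az": -6.86}, {"claw": 0, "tx": 0.0021, "ty": 0.0036, "tz": 0.0017, "ax": -0.07, "ay": -0.62, "az": -6.86}, {"claw": 0, "tx": 0.0021, "ty": 0.0036, "tz": 0.0017, "ax": -0.07, "ay": -0.62, "az": -6.86}, {"claw": 0, "tx": 0.0021, "ty": 0.0036, "tz": 0.0017, "ax": -0.07, "ay": -0.62, "az": -6.86}, {"claw": 0, "tx": 0.0021, "ty": 0.0036, "tz": 0.0017, "ax": -0.07, "ay": -0.62, "az": -6.86}, {"claw": 0, "tx": 0.0021, "ty": 0.0036, "tz": 0.0017, "ax": -0.07, "ay": -0.62, "az": -6.86}, {"claw": 0, "tx": 0.0021, "ty": 0.0036, "tz": 0.0017, "ax": -0.07, "ay": -0.62, "az": -6.86}, {"claw": 0, "tx": 0.0021, "ty": 0.0036, "tz": 0.0017, "ax": -0.07, "ay": -0.62, "az": -6.86}, {"claw": 0, "tx": 0.0021, "ty": 0.0036, "tz": 0.0017, "ax": -0.07, "ay": -0.62, "az": -6.86}]}}

```text
clock: 37.7
tcp_pos: [0.3891, 0.2605, 0.2569]
orientation: [-2.114, 1.618, -0.464]
contact_force: [-0.6, 0.2, 0.4]
grip_width: 0.0854
gripper_force: 0.0
```

```bash
python3 - <<'E'
from h import *
st();t=at(.066,.06)@FL;plan(t,7);path(t,7)
E
```

```text
t 37.7 q [ 0.01  0.48 -0.97  2.29  1.57  0.66  1.22] w 0.0854 F [-0.6  0.2  0.4] 0.0
7 rows t [-0.0002  0.      0.0028] a [ 0.01 -0.    0.02]
0 [0.389 0.261 0.257] [0.498 0.29  0.076]
1 [0.39  0.261 0.255] [0.499 0.29  0.074]
2 [0.392 0.262 0.252] [0.501 0.291 0.071]
3 [0.393 0.262 0.25 ] [0.502 0.291 0.069]
4 [0.395 0.263 0.247] [0.503 0.292 0.067]
5 [0.396 0.263 0.245] [0.505 0.293 0.064]
6 [0.397 0.264 0.243] [0.506 0.293 0.062]
7 [0.399 0.264 0.24 ] [0.508 0.294 0.06 ]
```

Well aligned. Descending to h = 24 mm, which is 56 mm of travel with tx about −1.5 mm in all.

>>> {"api": "arm_command", "payload": {"plan": [{"claw": 0, "tx": -0.0004, "ty": 0, "tz": 0.008, "ax": 0, "ay": 0, "az": 0.05}, {"claw": 0, "tx": -0.0004, "ty": 0, "tz": 0.008, "ax": 0, "ay": 0, "az": 0.05}, {"claw": 0, "tx": -0.0004, "ty": 0, "tz": 0.008, "ax": 0, "ay": 0, "az": 0}, {"claw": 0, "tx": -0.0002, "ty": 0, "tz": 0.008, "ax": 0, "ay": 0, "az": 0}, {"claw": 0, "tx": 0, "ty": 0, "tz": 0.008, "ax": 0, "ay": 0, "az": 0}, {"claw": 0, "tx": 0, "ty": 0, "tz": 0.008, "ax": 0, "ay": 0, "az": 0}, {"claw": 0, "tx": 0, "ty": 0, "tz": 0.006, "ax": 0, "ay": 0, "az": 0}, {"claw": 0.2, "tx": 0, "ty": 0, "tz": 0, "ax": 0, "ay": 0, "az": 0}, {"claw": 0.3, "tx": 0, "ty": 0, "tz": 0, "ax": 0, "ay": 0, "az": 0}, {"claw": 0.35, "tx": 0, "ty": 0, "tz": 0, "ax": 0, "ay": 0, "az": 0}]}}

```text
clock: 38.53
tcp_pos: [0.4169, 0.2697, 0.2122]
orientation: [-2.105, 1.625, -0.463]
contact_force: [0.6, 0.1, -0.1]
grip_width: 0.0555
gripper_force: 0.0
```

```bash
python3 - <<'E'
from h import *
st();plan(at(.066,.024)@FL,1)
E
```

```text
t 38.5333 q [-0.03  0.61 -0.91  2.25  1.74  0.71  1.13] w 0.0555 F [ 0.6  0.1 -0.1] 0.0
1 rows t [0.0004 0.0012 0.0022] a [-0.02 -0.05 -0.35]
```

>>> {"api": "arm_command", "payload": {"plan": [{"claw": 0.4, "tx": 0.0004, "ty": 0.001, "tz": 0.0022, "ax": 0, "ay": 0, "az": -0.3}, {"claw": 1, "tx": 0, "ty": 0, "tz": 0, "ax": 0, "ay": 0, "az": 0}, {"claw": 1, "tx": 0, "ty": 0, "tz": 0, "ax": 0, "ay": 0, "az": 0}, {"claw": 1, "tx": 0, "ty": 0, "tz": 0, "ax": 0, "ay": 0, "az": 0}, {"claw": 1, "tx": 0, "ty": 0, "tz": 0, "ax": 0, "ay": 0, "az": 0}, {"claw": 1, "tx": 0, "ty": 0, "tz": 0, "ax": 0, "ay": 0, "az": 0}, {"claw": 1, "tx": 0, "ty": 0, "tz": 0, "ax": 0, "ay": 0, "az": 0}, {"claw": 1, "tx": 0, "ty": 0, "tz": -0.004, "ax": 0, "ay": 0, "az": 0}, {"claw": 1, "tx": 0, "ty": 0, "tz": -0.005, "ax": 0, "ay": 0, "az": 0}, {"claw": 1, "tx": 0, "ty": 0, "tz": -0.005, "ax": 0, "ay": 0, "az": 0}]}}

```text
clock: 39.37
tcp_pos: [0.41, 0.2673, 0.2218]
orientation: [-2.11, 1.621, -0.465]
contact_force: [0.1, -0.1, -1.5]
grip_width: 0.0308
gripper_force: 49.5
```

>>> {"api": "arm_command", "payload": {"plan": [{"claw": 1, "tx": 0, "ty": 0, "tz": -0.006, "ax": 0, "ay": 0, "az": 0}, {"claw": 1, "tx": 0, "ty": 0, "tz": -0.006, "ax": 0, "ay": 0, "az": 0}, {"claw": 1, "tx": 0, "ty": 0, "tz": -0.006, "ax": 0, "ay": 0, "az": 0}, {"claw": 1, "tx": 0, "ty": 0, "tz": -0.006, "ax": 0, "ay": 0, "az": 0}, {"claw": 1, "tx": 0, "ty": 0, "tz": -0.004, "ax": 0, "ay": 0, "az": 7}, {"claw": 1, "tx": 0, "ty": 0, "tz": -0.004, "ax": 0, "ay": 0, "az": 7}, {"claw": 1, "tx": 0, "ty": 0, "tz": -0.002, "ax": 0, "ay": 0, "az": 7}, {"claw": 1, "tx": 0, "ty": 0, "tz": 0, "ax": 0, "ay": 0, "az": 7}, {"claw": 1, "tx": 0, "ty": 0, "tz": 0, "ax": 0, "ay": 0, "az": 7}, {"claw": 1, "tx": 0, "ty": 0, "tz": 0, "ax": 0, "ay": 0, "az": 7}]}}

```text
clock: 40.2
tcp_pos: [0.3925, 0.2627, 0.2508]
orientation: [-1.35, 2.219, -0.211]
contact_force: [-0.3, -0.3, -1.2]
grip_width: 0.0304
gripper_force: 49.5
```

>>> {"api": "arm_command", "payload": {"plan": [{"claw": 1, "tx": 0, "ty": 0, "tz": 0, "ax": 0, "ay": 0, "az": 7}, {"claw": 1, "tx": 0, "ty": 0, "tz": 0, "ax": 0, "ay": 0, "az": 7}, {"claw": 1, "tx": 0, "ty": 0, "tz": 0, "ax": 0, "ay": 0, "az": 7}, {"claw": 1, "tx": 0, "ty": 0, "tz": 0, "ax": 0, "ay": 0, "az": 7}, {"claw": 1, "tx": 0, "ty": 0, "tz": 0, "ax": 0, "ay": 0, "az": 7}, {"claw": 1, "tx": 0, "ty": 0, "tz": 0, "ax": 0, "ay": 0, "az": 7}, {"claw": 1, "tx": 0, "ty": 0, "tz": 0, "ax": 0, "ay": 0, "az": 7}, {"claw": 1, "tx": 0, "ty": 0, "tz": 0, "ax": 0, "ay": 0, "az": 7}, {"claw": 1, "tx": 0, "ty": 0, "tz": 0, "ax": 0, "ay": 0, "az": 7}, {"claw": 1, "tx": 0, "ty": 0, "tz": 0, "ax": 0, "ay": 0, "az": 7}]}}

```text
clock: 41.03
tcp_pos: [0.3925, 0.2627, 0.2507]
orientation: [0.168, 2.596, 0.238]
contact_force: [0.3, 0.3, -3.0]
grip_width: 0.0307
gripper_force: 49.6
```

```bash
python3 - <<'E'
from h import *
st();W2=mk([.435,.18,.435],yaw(8)[:,0],[0,0,-1]);plan(W2,14);path(W2,14)
E
```

```text
t 41.0333 q [ 0.11  0.57 -1.11  2.28  1.62  0.77 -0.73] w 0.0307 F [ 0.3  0.3 -3. ] 49.6
14 rows t [-0.0096  0.0005 -0.0114] a [2.12 1.24 5.18]
0 [0.393 0.263 0.251] [0.502 0.292 0.07 ]
2 [0.398 0.257 0.279] [0.496 0.273 0.091]
4 [0.404 0.249 0.308] [0.489 0.255 0.113]
6 [0.411 0.24  0.335] [0.481 0.238 0.134]
8 [0.418 0.228 0.361] [0.471 0.221 0.155]
10 [0.424 0.214 0.387] [0.46  0.206 0.177]
12 [0.43  0.198 0.411] [0.448 0.192 0.199]
14 [0.435 0.18  0.435] [0.435 0.18  0.222]
```

I'll lift a bit further along the axis before swinging past the slim cell.

>>> {"api": "arm_command", "payload": {"plan": [{"claw": 1, "tx": 0, "ty": 0, "tz": -0.006, "ax": 0, "ay": 0, "az": 6}, {"claw": 1, "tx": 0, "ty": 0, "tz": -0.006, "ax": 0, "ay": 0, "az": 6}, {"claw": 1, "tx": 0, "ty": 0, "tz": -0.006, "ax": 0, "ay": 0, "az": 6}, {"claw": 1, "tx": 0, "ty": 0, "tz": -0.006, "ax": 0, "ay": 0, "az": 6}, {"claw": 1, "tx": 0, "ty": 0, "tz": -0.006, "ax": 0, "ay": 0, "az": 6}, {"claw": 1, "tx": 0, "ty": 0, "tz": 0, "ax": 0, "ay": 0, "az": 6}, {"claw": 1, "tx": 0, "ty": 0, "tz": 0, "ax": 0, "ay": 0, "az": 6}, {"claw": 1, "tx": 0, "ty": 0, "tz": 0, "ax": 0, "ay": 0, "az": 6}, {"claw": 1, "tx": 0, "ty": 0, "tz": 0, "ax": 0, "ay": 0, "az": 6}, {"claw": 1, "tx": 0, "ty": 0, "tz": 0, "ax": 0, "ay": 0, "az": 6}]}}

```text
clock: 41.87
tcp_pos: [0.3771, 0.2585, 0.276]
orientation: [1.504, 2.257, 0.583]
contact_force: [-0.2, 0.2, -1.5]
grip_width: 0.0303
gripper_force: 49.7
```

```bash
python3 - <<'E'
from h import *
st();W2=mk([.45,.14,.42],yaw(5)[:,0],[0,0,-1]);plan(W2,10);path(W2,10)
E
```

```text
t 41.8667 q [ 0.19  0.53 -1.21  2.3   1.53  0.78 -1.72] w 0.0303 F [-0.2  0.2 -1.5] 49.7
10 rows t [-0.0135  0.0083 -0.0123] a [ 3.21 -0.06  1.72]
0 [0.377 0.259 0.276] [0.486 0.288 0.095]
1 [0.382 0.247 0.292] [0.482 0.272 0.105]
2 [0.388 0.236 0.307] [0.478 0.257 0.115]
3 [0.394 0.224 0.323] [0.474 0.241 0.126]
4 [0.401 0.213 0.338] [0.47  0.226 0.137]
5 [0.408 0.201 0.352] [0.466 0.212 0.148]
6 [0.416 0.189 0.367] [0.462 0.197 0.159]
7 [0.424 0.177 0.381] [0.459 0.182 0.171]
8 [0.432 0.165 0.394] [0.456 0.168 0.182]
9 [0.441 0.153 0.407] [0.453 0.154 0.195]
10 [0.45 0.14 0.42] [0.45  0.14  0.207]
```

>>> {"api": "arm_command", "payload": {"plan": [{"claw": 1, "tx": -0.0135, "ty": 0.0083, "tz": -0.0123, "ax": 3.21, "ay": -0.06, "az": 1.72}, {"claw": 1, "tx": -0.0135, "ty": 0.0083, "tz": -0.0123, "ax": 3.21, "ay": -0.06, "az": 1.72}, {"claw": 1, "tx": -0.0135, "ty": 0.0083, "tz": -0.0123, "ax": 3.21, "ay": -0.06, "az": 1.72}, {"claw": 1, "tx": -0.0135, "ty": 0.0083, "tz": -0.0123, "ax": 3.21, "ay": -0.06, "az": 1.72}, {"claw": 1, "tx": -0.0135, "ty": 0.0083, "tz": -0.0123, "ax": 3.21, "ay": -0.06, "az": 1.72}, {"claw": 1, "tx": -0.0135, "ty": 0.0083, "tz": -0.0123, "ax": 3.21, "ay": -0.06, "az": 1.72}, {"claw": 1, "tx": -0.0135, "ty": 0.0083, "tz": -0.0123, "ax": 3.21, "ay": -0.06, "az": 1.72}, {"claw": 1, "tx": -0.0135, "ty": 0.0083, "tz": -0.0123, "ax": 3.21, "ay": -0.06, "az": 1.72}, {"claw": 1, "tx": -0.0135, "ty": 0.0083, "tz": -0.0123, "ax": 3.21, "ay": -0.06, "az": 1.72}, {"claw": 1, "tx": -0.0135, "ty": 0.0083, "tz": -0.0123, "ax": 3.21, "ay": -0.06, "az": 1.72}]}}

```text
clock: 42.7
tcp_pos: [0.4499, 0.1406, 0.4212]
orientation: [2.117, 2.319, -0.004]
contact_force: [0.3, 0.5, -1.9]
grip_width: 0.0308
gripper_force: 49.8
```

```bash
python3 - <<'E'
from h import *
st();t=pk(.044,.16);plan(t,17);path(t,17)
E
```

```text
t 42.7 q [ 0.68  0.42 -1.36  1.95  0.45  1.15 -0.77] w 0.0308 F [ 0.3  0.5 -1.9] 49.8
17 rows t [-0.0187  0.0077  0.0026] a [-0.    0.01  1.25]
0 [0.45  0.141 0.421] [0.45  0.14  0.208]
2 [0.468 0.104 0.416] [0.468 0.104 0.203]
4 [0.485 0.068 0.411] [0.485 0.067 0.198]
6 [0.5   0.03  0.406] [0.5   0.03  0.193]
8 [ 0.513 -0.008  0.401] [ 0.513 -0.008  0.188]
10 [ 0.525 -0.047  0.396] [ 0.525 -0.047  0.183]
12 [ 0.535 -0.086  0.391] [ 0.535 -0.086  0.178]
14 [ 0.543 -0.126  0.385] [ 0.543 -0.126  0.172]
16 [ 0.55  -0.166  0.38 ] [ 0.55  -0.166  0.167]
```

>>> {"api": "arm_command", "payload": {"plan": [{"claw": 1, "tx": -0.0187, "ty": 0.0077, "tz": 0.0026, "ax": 0, "ay": 0.01, "az": 1.25}, {"claw": 1, "tx": -0.0187, "ty": 0.0077, "tz": 0.0026, "ax": 0, "ay": 0.01, "az": 1.25}, {"claw": 1, "tx": -0.0187, "ty": 0.0077, "tz": 0.0026, "ax": 0, "ay": 0.01, "az": 1.25}, {"claw": 1, "tx": -0.0187, "ty": 0.0077, "tz": 0.0026, "ax": 0, "ay": 0.01, "az": 1.25}, {"claw": 1, "tx": -0.0187, "ty": 0.0077, "tz": 0.0026, "ax": 0, "ay": 0.01, "az": 1.25}, {"claw": 1, "tx": -0.0187, "ty": 0.0077, "tz": 0.0026, "ax": 0, "ay": 0.01, "az": 1.25}, {"claw": 1, "tx": -0.0187, "ty": 0.0077, "tz": 0.0026, "ax": 0, "ay": 0.01, "az": 1.25}, {"claw": 1, "tx": -0.0187, "ty": 0.0077, "tz": 0.0026, "ax": 0, "ay": 0.01, "az": 1.25}, {"claw": 1, "tx": -0.0187, "ty": 0.0077, "tz": 0.0026, "ax": 0, "ay": 0.01, "az": 1.25}, {"claw": 1, "tx": -0.0187, "ty": 0.0077, "tz": 0.0026, "ax": 0, "ay": 0.01, "az": 1.25}]}}

```text
clock: 43.53
tcp_pos: [0.5264, -0.0482, 0.3941]
orientation: [2.359, 2.073, 0.001]
contact_force: [-0.1, 0.8, -1.1]
grip_width: 0.0301
gripper_force: 49.9
```

>>> {"api": "arm_command", "payload": {"plan": [{"claw": 1, "tx": -0.0187, "ty": 0.0077, "tz": 0.0026, "ax": 0, "ay": 0.01, "az": 1.25}, {"claw": 1, "tx": -0.0187, "ty": 0.0077, "tz": 0.0026, "ax": 0, "ay": 0.01, "az": 1.25}, {"claw": 1, "tx": -0.0187, "ty": 0.0077, "tz": 0.0026, "ax": 0, "ay": 0.01, "az": 1.25}, {"claw": 1, "tx": -0.0187, "ty": 0.0077, "tz": 0.0026, "ax": 0, "ay": 0.01, "az": 1.25}, {"claw": 1, "tx": -0.0187, "ty": 0.0077, "tz": 0.0026, "ax": 0, "ay": 0.01, "az": 1.25}, {"claw": 1, "tx": -0.0187, "ty": 0.0077, "tz": 0.0026, "ax": 0, "ay": 0.01, "az": 1.25}, {"claw": 1, "tx": -0.0187, "ty": 0.0077, "tz": 0.0026, "ax": 0, "ay": 0.01, "az": 1.25}, {"claw": 1, "tx": 0, "ty": 0, "tz": 0, "ax": 0, "ay": 0, "az": 0}, {"claw": 1, "tx": 0, "ty": 0, "tz": 0, "ax": 0, "ay": 0, "az": 0}, {"claw": 1, "tx": 0, "ty": 0, "tz": 0, "ax": 0, "ay": 0, "az": 0}]}}

```text
clock: 44.37
tcp_pos: [0.5538, -0.1848, 0.3763]
orientation: [-2.509, -1.89, -0.003]
contact_force: [-0.5, 0.9, -1.0]
grip_width: 0.0301
gripper_force: 50.0
```

```bash
python3 - <<'E'
from h import *
st();plan(pk(.044,.045),10);import held
E
```

```text
t 44.3667 q [ 1.02  0.6  -1.12  1.76  0.59  1.16 -0.56] w 0.0301 F [-0.5  0.9 -1. ] 50.0
10 rows t [-0.0001 -0.0001  0.0114] a [ 0.01 -0.01 -0.  ]
edges [(242, 16), (249, 15), (310, 17), (315, 29), (334, 20), (368, 18), (384, 71)]
```

>>> {"api": "arm_command", "payload": {"plan": [{"claw": 1, "tx": -0.0001, "ty": -0.0001, "tz": 0.0114, "ax": 0.01, "ay": 0, "az": 0}, {"claw": 1, "tx": -0.0001, "ty": -0.0001, "tz": 0.0114, "ax": 0.01, "ay": 0, "az": 0}, {"claw": 1, "tx": -0.0001, "ty": -0.0001, "tz": 0.0114, "ax": 0.01, "ay": 0, "az": 0}, {"claw": 1, "tx": -0.0001, "ty": -0.0001, "tz": 0.0114, "ax": 0.01, "ay": 0, "az": 0}, {"claw": 1, "tx": -0.0001, "ty": -0.0001, "tz": 0.0114, "ax": 0.01, "ay": 0, "az": 0}, {"claw": 1, "tx": -0.0001, "ty": -0.0001, "tz": 0.0114, "ax": 0.01, "ay": 0, "az": 0}, {"claw": 1, "tx": -0.0001, "ty": -0.0001, "tz": 0.0114, "ax": 0.01, "ay": 0, "az": 0}, {"claw": 1, "tx": -0.0001, "ty": -0.0001, "tz": 0.0114, "ax": 0.01, "ay": 0, "az": 0}, {"claw": 1, "tx": -0.0001, "ty": -0.0001, "tz": 0.0114, "ax": 0.01, "ay": 0, "az": 0}, {"claw": 1, "tx": 0, "ty": 0, "tz": 0.006, "ax": 0, "ay": 0, "az": 0}]}}

```text
clock: 45.25
tcp_pos: [0.5523, -0.1854, 0.2658]
orientation: [-2.507, -1.889, 0.001]
contact_force: [-0.6, 0.5, -0.7]
grip_width: 0.0302
gripper_force: 49.9
```

```bash
python3 - <<'E'
from h import *
st();plan(pk(.044,.002),9)
E
```

```text
t 45.25 q [ 0.94  0.72 -1.01  1.85  0.73  1.   -0.66] w 0.0302 F [-0.6  0.5 -0.7] 49.9
9 rows t [-0.      0.0001  0.0051] a [-0.01 -0.01 -0.  ]
```

>>> {"api": "arm_command", "payload": {"plan": [{"claw": 1, "tx": -0.0003, "ty": 0.0001, "tz": 0.0051, "ax": 0, "ay": 0, "az": 0}, {"claw": 1, "tx": -0.0002, "ty": 0.0001, "tz": 0.0051, "ax": 0, "ay": 0, "az": 0}, {"claw": 1, "tx": 0, "ty": 0.0001, "tz": 0.0051, "ax": 0, "ay": 0, "az": 0}, {"claw": 1, "tx": 0, "ty": 0.0001, "tz": 0.0051, "ax": 0, "ay": 0, "az": 0}, {"claw": 1, "tx": 0, "ty": 0, "tz": 0.0051, "ax": 0, "ay": 0, "az": 0}, {"claw": 1, "tx": 0, "ty": 0, "tz": 0.0051, "ax": 0, "ay": 0, "az": 0}, {"claw": 1, "tx": 0, "ty": 0, "tz": 0.0051, "ax": 0, "ay": 0, "az": 0}, {"claw": 1, "tx": 0, "ty": 0, "tz": 0.0051, "ax": 0, "ay": 0, "az": 0}, {"claw": 1, "tx": 0, "ty": 0, "tz": 0.0045, "ax": 0, "ay": 0, "az": 0}, {"claw": 1, "tx": 0, "ty": 0, "tz": 0, "ax": 0, "ay": 0, "az": 0}]}}

```text
clock: 46.08
tcp_pos: [0.5527, -0.1859, 0.2214]
orientation: [-2.508, -1.889, 0.0]
contact_force: [-0.3, -0.8, -2.3]
grip_width: 0.0307
gripper_force: 49.9
```

```bash
python3 - <<'E'
from h import *
st();plan(pk(.044,.0),1)
E
```

```text
t 46.0833 q [ 0.91  0.78 -0.96  1.87  0.79  0.94 -0.71] w 0.0307 F [-0.3 -0.8 -2.3] 49.9
1 rows t [ 0.0003 -0.      0.0038] a [-0.09 -0.06 -0.  ]
```

>>> {"api": "arm_command", "payload": {"plan": [{"claw": 1, "tx": 0, "ty": 0, "tz": 0.0016, "ax": 0, "ay": 0, "az": 0}, {"claw": 1, "tx": 0, "ty": 0, "tz": 0.0015, "ax": 0, "ay": 0, "az": 0}, {"claw": 1, "tx": 0, "ty": 0, "tz": 0, "ax": 0, "ay": 0, "az": 0}, {"claw": 0.55, "tx": 0, "ty": 0, "tz": 0, "ax": 0, "ay": 0, "az": 0}, {"claw": 0.45, "tx": 0, "ty": 0, "tz": 0, "ax": 0, "ay": 0, "az": 0}, {"claw": 0.42, "tx": 0, "ty": 0, "tz": 0, "ax": 0, "ay": 0, "az": 0}, {"claw": 0.42, "tx": 0, "ty": 0, "tz": 0, "ax": 0, "ay": 0, "az": 0}, {"claw": 0.42, "tx": 0, "ty": 0, "tz": 0, "ax": 0, "ay": 0, "az": 0}, {"claw": 0.42, "tx": 0, "ty": 0, "tz": 0, "ax": 0, "ay": 0, "az": 0}, {"claw": 0.42, "tx": 0, "ty": 0, "tz": -0.003, "ax": 0, "ay": 0, "az": 0}]}}

```text
clock: 46.92
tcp_pos: [0.5528, -0.1859, 0.222]
orientation: [-2.508, -1.89, -0.0]
contact_force: [0.0, -0.8, -0.1]
grip_width: 0.0495
gripper_force: 0.0
```

>>> {"api": "arm_command", "payload": {"plan": [{"claw": 0.42, "tx": 0, "ty": 0, "tz": -0.006, "ax": 0, "ay": 0, "az": 0}, {"claw": 0.42, "tx": 0, "ty": 0, "tz": -0.012, "ax": 0, "ay": 0, "az": 0}, {"claw": 0.42, "tx": 0, "ty": 0, "tz": -0.018, "ax": 0, "ay": 0, "az": 0}, {"claw": 0.42, "tx": 0, "ty": 0, "tz": -0.02, "ax": 0, "ay": 0, "az": 0}, {"claw": 0.42, "tx": 0, "ty": 0, "tz": -0.02, "ax": 0, "ay": 0, "az": 0}, {"claw": 0.42, "tx": 0, "ty": 0, "tz": -0.02, "ax": 0, "ay": 0, "az": 0}, {"claw": 0.42, "tx": 0, "ty": 0, "tz": -0.03, "ax": 0, "ay": 0, "az": 0}, {"claw": 0.42, "tx": 0, "ty": 0, "tz": -0.03, "ax": 0, "ay": 0, "az": 0}, {"claw": 0.42, "tx": -0.02, "ty": 0, "tz": -0.02, "ax": 0, "ay": 0, "az": 0}, {"claw": 0.42, "tx": -0.02, "ty": 0, "tz": 0, "ax": 0, "ay": 0, "az": 0}]}}

```text
clock: 47.75
tcp_pos: [0.5435, -0.2226, 0.4047]
orientation: [2.501, 1.892, 0.009]
contact_force: [0.8, -0.5, -0.1]
grip_width: 0.0494
gripper_force: 0.0
```

>>> {"api": "arm_command", "payload": {"plan": [{"claw": 0.42, "tx": -0.02, "ty": 0, "tz": 0, "ax": 0, "ay": 0, "az": 0}, {"claw": 0.42, "tx": -0.02, "ty": 0, "tz": 0, "ax": 0, "ay": 0, "az": 0}, {"claw": 0.42, "tx": 0, "ty": 0, "tz": 0, "ax": 0, "ay": 0, "az": 0}, {"claw": 0.42, "tx": 0, "ty": 0, "tz": 0, "ax": 0, "ay": 0, "az": 0}, {"claw": 0.42, "tx": 0, "ty": 0, "tz": 0, "ax": 0, "ay": 0, "az": 0}, {"claw": 0.42, "tx": 0, "ty": 0, "tz": 0, "ax": 0, "ay": 0, "az": 0}, {"claw": 0.42, "tx": 0, "ty": 0, "tz": 0, "ax": 0, "ay": 0, "az": 0}, {"claw": 0.42, "tx": 0, "ty": 0, "tz": 0, "ax": 0, "ay": 0, "az": 0}, {"claw": 0.42, "tx": 0, "ty": 0, "tz": 0, "ax": 0, "ay": 0, "az": 0}, {"claw": 0.42, "tx": 0, "ty": 0, "tz": 0, "ax": 0, "ay": 0, "az": 0}]}}

```text
clock: 48.58
tcp_pos: [0.5311, -0.2626, 0.3982]
orientation: [-2.508, -1.891, -0.001]
contact_force: [-0.5, 0.7, -0.6]
grip_width: 0.0499
gripper_force: 0.0
```

```bash
python3 - <<'E'
from h import *
st();print(r.get_obs()['tcp_pos'])
C=cam('wrist');np.save('w9.npy',C);w=snap('wrist','w9.png');find('wrist',['liner0','cell_a'])
s=snap('scene','s9.png')
a=cv2.resize(w[60:300,170:390],None,fx=1.8,fy=1.8);b=cv2.resize(s[150:300,160:480],(400,a.shape[0]))
cv2.imwrite('pics/fin.png',np.hstack([a,b])[...,::-1])
E
```

```text
t 48.5833 q [ 1.15  0.6  -1.13  1.71  0.57  1.21 -0.4 ] w 0.0499 F [-0.5  0.7 -0.6] 0.0
[ 0.53107938 -0.26255872  0.39823399]
wrist tip_of cell_a 0.84 [ 5.302e-01 -2.716e-01 -5.000e-04]
wrist tip_of cell_a 0.82 [ 0.542  -0.2319  0.007 ]
wrist tip_of cell_a 0.71 [ 0.5572 -0.1897  0.0031]
```

View pics/fin.png

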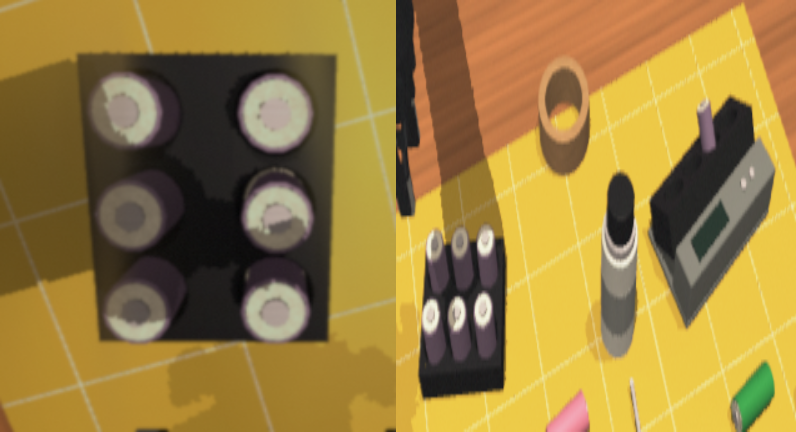

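The tray's six pockets are all full, and only the slim cell is left in the charger. A quick check of the button positions at seated height:

```bash
python3 - <<'E'
from h import *
C=np.load('w9.npy');f=lambda a:np.array(a)/1.8+[170,60]
P=pix('wrist',C,f([(275,111),(277,213),(275,313)]),.074);print(P)
for y,p in zip((.044,0,-.044),P): print((p-(pk(y,0)[:3,3]))[:2]*1000)
print(pix('wrist',C,f([(124,112),(131,216)]),.074)-np.array([[.4915,-.1679,.074],[.4797,-.2092,.074]]))
find('scene',['spray_can','tape_roll','screwdriver','cell_a'])
E
```

```text
[[ 0.55269604 -0.1852977   0.074     ]
 [ 0.5418754  -0.22624216  0.074     ]
 [ 0.52852504 -0.26967418  0.074     ]]
[-0.03200246  0.30678195]
[1.27539588 1.65783891]
[0.05307873 0.52133593]
[[ 4.16542335e-04 -4.30113190e-04  1.38777878e-17]
 [ 4.29255667e-04 -7.43063905e-04  1.38777878e-17]]
scene tip_of spray_can 0.56 [ 0.595   0.0394 -0.002 ]
scene tip_of tape_roll 0.62 [ 0.3733  0.0125 -0.0009]
scene tip_of screwdriver 0.73 [0.739  0.037  0.0046]
scene tip_of cell_a 0.8 [ 0.5285 -0.2668  0.0012]
scene tip_of cell_a 0.78 [ 0.6643 -0.1071  0.0135]
scene tip_of cell_a 0.76 [0.7387 0.2684 0.015 ]
scene tip_of cell_a 0.74 [ 0.5481 -0.1874  0.0071]
scene tip_of cell_a 0.7 [ 0.4771 -0.2105  0.0073]
scene tip_of cell_a 0.66 [0.7714 0.3096 0.0159]
scene tip_of cell_a 0.55 [ 0.5407 -0.2305  0.0061]
```

```bash
python3 -c "
from bench import r
print(r.hand_in())"
```

```text
the job is handed in; nothing more can be done
None
```

I moved all three fat cells from the charger into the three empty tray pockets, button end up, and handed the job in with the robot clock at about 49 s; no verdict came back. The final pictures put each button within about 2 mm of its pocket's centre, and the slim cell, the spray can, the tape roll and the screwdriver had not visibly moved.

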